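Stack two flanged hubs on a centring spigot

TASK

Build up the hub pair on the assembly fixture: lower the hub with the wide round flange over the spigot, flange face down, until it sits flat on the steel seat, then lower the hub with the narrow round flange over the spigot the same way so that it sits flat on top of the first. Set them down rather than dropping them, let go of both, and leave the hub with the square flange where it is.

Things in the scene. Friction and masses are not known exactly. Their poses are not given: they have to be found in the camera images.
- wide_hub_grip (a point): Loose dark grey hub with a wide ROUND flange, 150 g, standing flange down: flange 100 mm in diameter, 8 mm thick, on it a plain round boss 44 mm in diameter and 38 mm tall (46 mm high in all), with a 30 mm bore right through. This point: on the axis, 28 mm above the flat underside, 18 mm below the boss's top. z points up out of the boss. Grasp it by the boss.
- narrow_hub_grip (a point): Loose dark grey hub with a narrow ROUND flange (100 g): flange 68 mm in diameter, 8 mm thick; boss, bore (30 mm, through) and total height (46 mm) as the wide hub. This point lies on the axis, 28 mm above the underside, 18 mm below the top; z points up. It stands flange down.
- square_hub_grip (a point): Loose dark grey hub with a SQUARE flange 80 x 80 mm, 8 mm thick (120 g); boss and bore as the others. It is not part of this job and stays where it stands. This point lies on its axis, 28 mm above the underside. (The wooden toggle-clamp jig fixed between the hubs is 82 mm tall: carry the hubs over it.)
- spigot_foot (a point): Fixed fixture: plywood base 110 x 110 x 12 mm, on it a round steel seat (104 mm across, 6 mm thick) with an upright steel spigot in the middle. This point: centre of the seat's flat top at the spigot's foot, 18 mm above the table; z up. Spigot: 62 mm tall, 24 mm in diameter at the foot, 22 mm at 46 mm up, then a cone to 8 mm at the tip. It stands 16 mm out of the seated wide hub.
Not all that is in view belongs to the job. What is shaped like the part that bears narrow_hub_grip but yellow is not meant.

How it is judged:
On the way:
1. the wide round hub is seated flat on the fixture's seat over the spigot and let go (horizontal distance between wide_hub_grip and spigot_foot below 0.01 m and z of wide_hub_grip in the frame of spigot_foot between 0.022 and 0.033 m and angle between wide_hub_grip's own z axis and vertical below 0.17 rad and contact force between the fingers and wide_hub below 0.3 N), for 0.2 s.
At the end, for the whole second after the job is handed in: Wide round hub flange down on the seat (within 10 mm of the spigot axis, 5 mm of fully down), narrow round hub flange down on top of it (13 mm, 6 mm); both within 10 degrees of upright, at rest; square hub within 30 mm of its start (horizontal distance between wide_hub_grip and spigot_foot below 0.01 m and z of wide_hub_grip in the frame of spigot_foot below 0.033 m and angle between each of wide_hub_grip, narrow_hub_grip's own z axis and vertical below 0.17 rad and horizontal distance between narrow_hub_grip and spigot_foot below 0.013 m and z of narrow_hub_grip in the frame of spigot_foot between 0.068 and 0.08 m and linear speed of each of wide_hub, narrow_hub below 0.02 m/s and distance of square_hub_grip from where it was at the start of the episode below 0.03 m); the robot touches nothing.
It fails at once if a hub is dropped onto the fixture (falls over it faster than 0.7 m/s, a free fall of 25 mm) ((horizontal distance between wide_hub_grip and spigot_foot below 0.03 m and linear speed of wide_hub above 0.7 m/s) or (horizontal distance between narrow_hub_grip and spigot_foot below 0.03 m and linear speed of narrow_hub above 0.7 m/s)).
It fails at once if the square hub is moved more than 30 mm (distance of square_hub_grip from where it was at the start of the episode above 0.03 m).
It also fails if it takes over 59 s, if anything falls off the work surface, if the arm or the gripper's body presses on something with over 40 N, if the wrist force passes 120 N, or if a joint passes its speed limit or range.

ROBOT

A 6-joint arm with a two-finger parallel gripper is mounted at the origin on a cart in front of the work surface, level with it; the furniture and walls round the work are solid. World frame = base frame: x ahead of the robot, y to its left, z up, the work surface at z = 0. Lengths are in m, angles in rad, forces in N, time in s.
With the tool pointing down it reaches from about 0.3 to 0.75 m from the base axis. Payload 8.5 kg.
Tool frame: the origin (TCP) lies between the finger pads; the fingertips stand 19 mm ahead of it and the grasp point (between the pads) is the TCP; z points along the fingers, y is the direction in which the jaws open and shut (so a half turn about z gives the same grasp; the last joint's range is limited). The gripper opens to 85 mm and grips with 20 to 120 N. Pads are 22 mm wide; open, the fingers measure 114 mm over their backs; the gripper's body (76 mm by 85 mm) begins 54 mm behind the grasp point. The pads swing forward as they close: fully open they stand 13 mm farther back than shut.
Start: joints at [-1.524, 0.381, 1.297, -0, 1.464, -0.215], TCP at [0.142, -0.531, 0.25] pointing down, gripper open.
Joint ranges: [-3.11, 3.11], [-0.89, 2.33], [0.22, 2.48], [-1.42, 4.56], [0.17, 2.85], [-2.88, 2.88]. Speed limits (rad/s): [2.39, 2.39, 3.14, 3.14, 3.14, 3.14].

INTERFACE

Orientations are given as a unit quaternion [x, y, z, w].
In Python, from cell import bot, cams, ticket gives the robot as it stands. The module is installed in compiled form; this text tells all that it offers.
- The arm moves only by the tool arm_command, never from a script. Its argument "series" is a list of rows, each an object of numbers: "dx", "dy", "dz": the shift along the tool's x, y, z in units of 0.04 m (1.0 is 0.04 m); "wx", "wy", "wz": the turn, a rotation vector about the tool's x, y, z in units of 5 degrees (1.0 is 5 degrees); "jaw": the opening in per cent of the stroke, from 0 (shut) to 100 (fully open). A call has 1 to 5 rows; each row shifts and turns the pose as measured when the row begins, along the tool's axes as they then stand; what a row does not reach is not made up. A row lasts 1/10 s, in which the tool goes at most 50 mm and 8.59 degrees, less where a joint would pass 70% of its speed; a pose out of reach is approached as far as the arm can. A call with a number of a shift or a turn outside -1 to 1 is refused whole. A call with a gripper value outside its range is refused whole. The fingers move at their own pace and stop on an object; "newtons" is the grip in N (left out, the last holds). Time passes only in rows, so rows that do not move let the fingers close. It gives the time, the measured TCP pose, the force and the opening at its end, in the units of the state.
- bot.sense(): the state, without advancing time (a new reading comes with each control period).
- cams.capture(name): name is "scene" or "side" or "wrist"; returns a dict with "pixels" (384x512x3 uint8, blue, green, red), "fx", "fy", "cx", "cy" (pixels), "R" (3x3) and "t" (3): a world point X has camera coordinates R X + t. Camera axes: x right, y down, z forward; pixel columns grow to the right and rows downward; lengths in m; the calibration is good to about 2 mm. A picture is of the moment at which its call begins. There is no depth.
- ticket.hand_in(): hands the job in, once; it reports no verdict.
The state is a dict: "clock": time; "qpos": joint angles; "joint_vel": joint speeds; "tau": joint torques, N m; "eef_pos": TCP position; "tcp_rot": TCP orientation; "wrist_force": force on the tool from outside, world axes, zero at the start; "torque": the same for the moment, N m; "opening": finger opening in m.
Only numpy, scipy, OpenCV 4.12 (cv2) and the standard library are available. Lean on these libraries where they do the work, as an engineer would, in place of code of your own. Each camera call takes 0.05 s, during which the arm holds its last target.

## Working session

There is one attempt and no reset: what is moved stays moved. The work goes in short steps, Python scripts to look and compute and a tool call to move; the robot and the scene stay as the last step left them, time stands still between calls to the robot, and variables do not carry over. Pictures are saved under pics/ and viewed, and the job is handed in when it is done.

Besides the shell and the picture viewer there is one more tool, called after "Call:" in YAML: its name, and indented under it one key for each argument. arm_command: Moves the arm, as the interface text tells. Shifts and turns lie within -1 to 1; 1 stands for 0.04 m of shift or 5 degrees of turn. Its arguments: {"type":"object","properties":{"series":{"type":"array"},"newtons":{"type":"number"}},"required":["series"]}

```bash
mkdir -p pics
cat > h.py <<'E'
import numpy as np,cv2
from cell import bot,cams,ticket
def cap(n,f):
    d=cams.capture(n); cv2.imwrite('pics/'+f,d['pixels']); np.savez('pics/'+f+'.npz',**d); return d
def ray(d,u,v,z):
    R=np.array(d['R']);t=np.array(d['t']);c=-R.T@t
    w=R.T@np.array([(u-d['cx'])/d['fx'],(v-d['cy'])/d['fy'],1]); return c+w*(z-c[2])/w[2]
def proj(d,X):
    p=np.array(d['R'])@np.array(X)+np.array(d['t']); return d['fx']*p[0]/p[2]+d['cx'],d['fy']*p[1]/p[2]+d['cy']
E
python3 - <<'E'
from h import *
for n in ['scene','side','wrist']:
    d=cap(n,n+'0.png'); R=np.array(d['R']);print(n,-R.T@d['t'],R[2],d['fx'])
print(bot.sense())
E
```

```text
scene [-0.13821285  0.47336726  0.83811235] [ 0.62515216 -0.32699641 -0.70870172] 467.44384730024126
side [0.07109657 0.81466274 0.72031318] [ 0.46087358 -0.641996   -0.61272888] 473.8569856915576
wrist [ 0.22425885 -0.50830641  0.37211549] [-0.31542911 -0.08478644 -0.94515382] 310.99597233912226
{'clock': 0.15, 'qpos': array([-1.52430353e+00,  3.81044809e-01,  1.29802856e+00, -1.87490716e-06,
        1.46361668e+00, -2.15291385e-01]), 'joint_vel': array([-2.67516125e-04, -1.91805346e-03, -4.84054523e-03, -4.92433325e-04,
        1.78599333e-03,  8.38680100e-06]), 'tau': array([ 1.57760198e-03, -4.48625743e+01, -2.31345445e+01, -1.74320489e-04,
        3.82308514e-03, -3.14699503e-05]), 'eef_pos': array([ 0.14233467, -0.53105426,  0.24987128]), 'tcp_rot': array([ 9.91445691e-01,  1.30518737e-01,  4.53260280e-05, -5.46823080e-04]), 'wrist_force': array([0.39067635, 0.86881376, 0.62976066]), 'torque': array([0.00038661, 0.02762238, 0.00805201]), 'opening': 0.08540248175731005}
```

View pics/scene0.png

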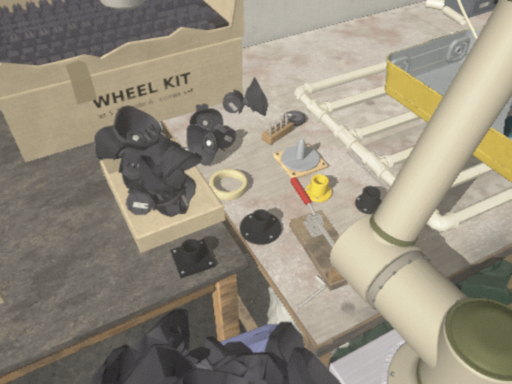

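View pics/side0.png

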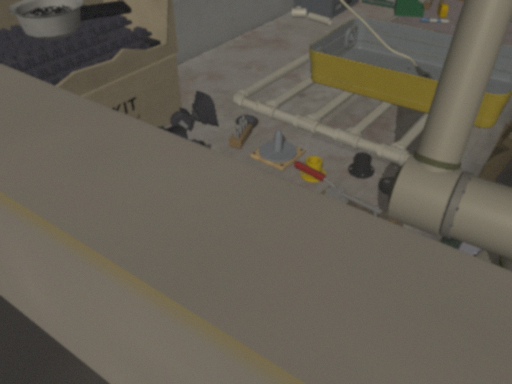

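View pics/wrist0.png

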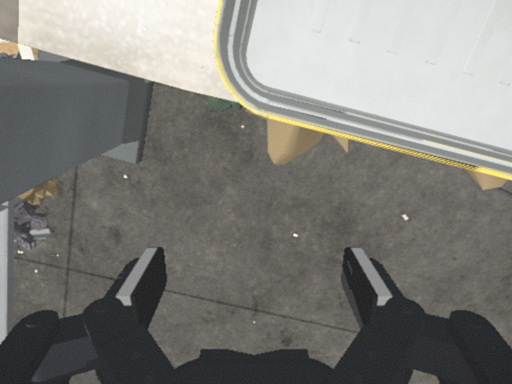

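Run:
```python
import cv2
a=cv2.imread('pics/scene0.png');cv2.imwrite('pics/z1.png',cv2.resize(a[100:300,160:420],None,fx=3,fy=3,interpolation=cv2.INTER_CUBIC))
a=cv2.imread('pics/side0.png');cv2.imwrite('pics/z2.png',cv2.resize(a[100:250,220:420],None,fx=4,fy=4,interpolation=cv2.INTER_CUBIC))
```

```text
(no output)
```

View pics/z1.png

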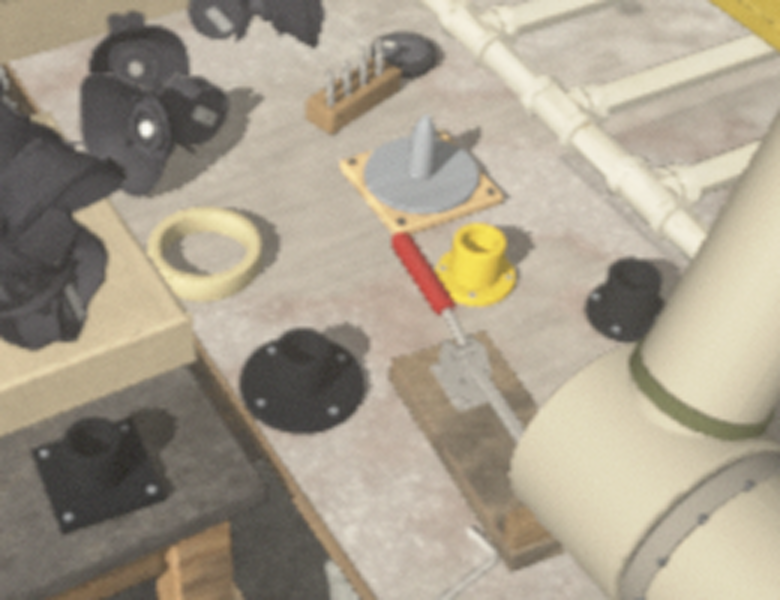

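View pics/z2.png

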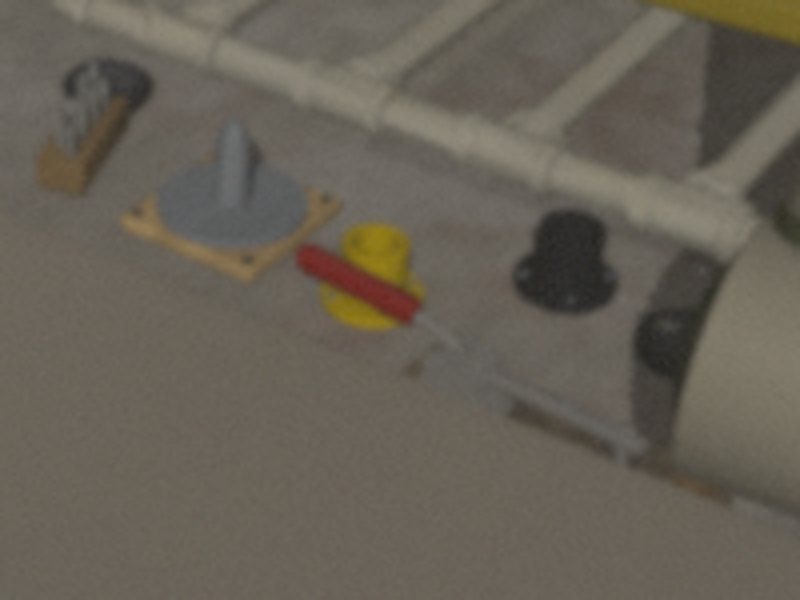

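```bash
cat >> h.py <<'E'
from scipy.optimize import minimize
class D(dict): pass
def load(f): return dict(np.load('pics/'+f+'.npz'))
def circ(x,y,z,r,n=48):
    a=np.linspace(0,2*np.pi,n,endpoint=False); return np.stack([x+r*np.cos(a),y+r*np.sin(a),np.full(n,z)],1)
def projs(d,P):
    p=P@np.array(d['R']).T+np.array(d['t']); return np.stack([d['fx']*p[:,0]/p[:,2]+d['cx'],d['fy']*p[:,1]/p[:,2]+d['cy']],1)
S=8
def sil(d,x,y,parts,z0=0):
    m=np.zeros((384,512),np.uint8)
    for (r1,za,r2,zb) in parts:
        q=projs(d,np.vstack([circ(x,y,z0+za,r1),circ(x,y,z0+zb,r2)])).astype(np.float32)
        cv2.fillConvexPoly(m,np.round(cv2.convexHull(q)*16).astype(np.int32),255,cv2.LINE_AA,4)
    return m/255.
WIDE=[(.05,0,.05,.008),(.022,.008,.022,.046)]
NARR=[(.034,0,.034,.008),(.022,.008,.022,.046)]
E
python3 - <<'E'
from h import *
s=load('scene0.png');e=load('side0.png')
print('wide',ray(s,260.7,227.3,.008)); print('narr scene',ray(s,160+625/3,100+302/3,.008)); print('narr side',ray(e,220+565/4,100+272/4,.008))
print('fix scene',ray(s,160+422/3,100+172/3,.018),'side',ray(e,220+232/4,100+203/4,.018))
print('tip',ray(s,160+427/3,100+120/3,.08),ray(e,220+236/4,100+124/4,.08))
print('square',ray(s,193,257,.008)); print('yellow',ray(s,160+477/3,100+277/3,.008))
print('other dark side',ray(e,220+668/4,100+340/4,.0))
for u,v in [(590,350),(395,370),(565,545),(500,340),(510,560)]: print('jig',ray(s,160+u/3,100+v/3,.0))
print('red',ray(s,160+420/3,100+270/3,.07))
E
```

```text
wide [0.5008249  0.11119709 0.008     ]
narr scene [ 0.45048412 -0.16775148  0.008     ]
narr side [ 0.44753419 -0.16713913  0.008     ]
fix scene [ 0.66317362 -0.10276772  0.018     ] side [ 0.6632773  -0.09773558  0.018     ]
tip [ 0.66007265 -0.10087739  0.08      ] [ 0.66199263 -0.09833579  0.08      ]
square [0.49544929 0.28719386 0.008     ]
yellow [ 0.53392285 -0.07650911  0.008     ]
other dark side [ 0.36572528 -0.14735026  0.        ]
jig [ 4.25887925e-01 -1.14596227e-01 -1.11022302e-16]
jig [0.48263478 0.03600882 0.        ]
jig [0.28097565 0.01752648 0.        ]
jig [ 0.4698744  -0.05681009  0.        ]
jig [0.28909907 0.05954633 0.        ]
red [ 5.11718764e-01 -4.49527604e-04  7.00000000e-02]
```

```bash
cat > fit.py <<'E'
from h import *
def fit(d,x0,parts,mask,z0=0,box=45):
    u,v=proj(d,[x0[0],x0[1],z0]); u=int(u);v=int(v)
    sl=(slice(max(v-box,0),v+box),slice(max(u-box,0),u+box))
    f=lambda p:np.abs(sil(d,p[0],p[1],parts,z0)-mask)[sl].mean()
    best=None
    r=minimize(f,x0,method='Nelder-Mead',options=dict(initial_simplex=[x0,[x0[0]+.006,x0[1]],[x0[0],x0[1]+.006]],xatol=1e-4,fatol=1e-6))
    return r.x,r.fun
E
python3 - <<'E'
from fit import *
s=load('scene0.png');e=load('side0.png')
for n,d,x,p in [('wide',s,[.501,.111],WIDE),('narr',s,[.449,-.167],NARR),('narr',e,[.449,-.167],NARR)]:
    g=cv2.cvtColor(d['pixels'],cv2.COLOR_BGR2GRAY)
    for th in (60,70,80): print(n,th,*fit(d,x,p,(g<th)*1.,box=30 if d is s else 28))
SEAT=[(.052,-.006,.052,0),(.012,0,.011,.046),(.011,.046,.004,.062)]
for d in (s,e):
    hsv=cv2.cvtColor(d['pixels'],cv2.COLOR_BGR2HSV); b=d['pixels'].astype(int)
    m=((b[...,0]-b[...,2])>3)*1.
    print('seat',*fit(d,[.662,-.1],SEAT,m,.018,box=40))
    cv2.imwrite('pics/m%d.png'%(d is s),cv2.resize((m*255).astype(np.uint8)[100:300,160:420],None,fx=3,fy=3))
o=s['pixels'].copy();o2=e['pixels'].copy()
for o,d in ((o,s),(o2,e)):
  for P in [circ(.501,.111,.008,.05),circ(.501,.111,.046,.022),circ(.449,-.167,.008,.034),circ(.449,-.167,.046,.022),circ(.662,-.1,.018,.052),circ(.662,-.1,.018,.012)]:
    cv2.polylines(o,[np.round(projs(d,P)*16).astype(np.int32)],True,(0,0,255),1,cv2.LINE_AA,4)
cv2.imwrite('pics/ov1.png',cv2.resize(o[100:300,160:420],None,fx=3,fy=3)); cv2.imwrite('pics/ov2.png',cv2.resize(o2[100:250,220:420],None,fx=4,fy=4))
E
```

```text
wide 60 [ 0.6118125 -0.02625  ] 0.019166666666666665
wide 70 [0.50976783 0.10626345] 0.13899455337690633
wide 80 [0.50809831 0.10845636] 0.0855359477124183
narr 60 [ 0.5598125 -0.30425  ] 0.0
narr 70 [ 0.46621154 -0.18607794] 0.16628431372549018
narr 80 [ 0.45271865 -0.1687291 ] 0.06960130718954248
narr 60 [ 0.44949942 -0.16959538] 0.08599064625850339
narr 70 [ 0.44864402 -0.16754806] 0.09748524409763906
narr 80 [ 0.44832546 -0.16531495] 0.09363620448179272
seat [ 0.86065625 -0.321625  ] 0.0
seat [ 0.90284375 -0.388375  ] 0.00078125
```

View pics/ov1.png

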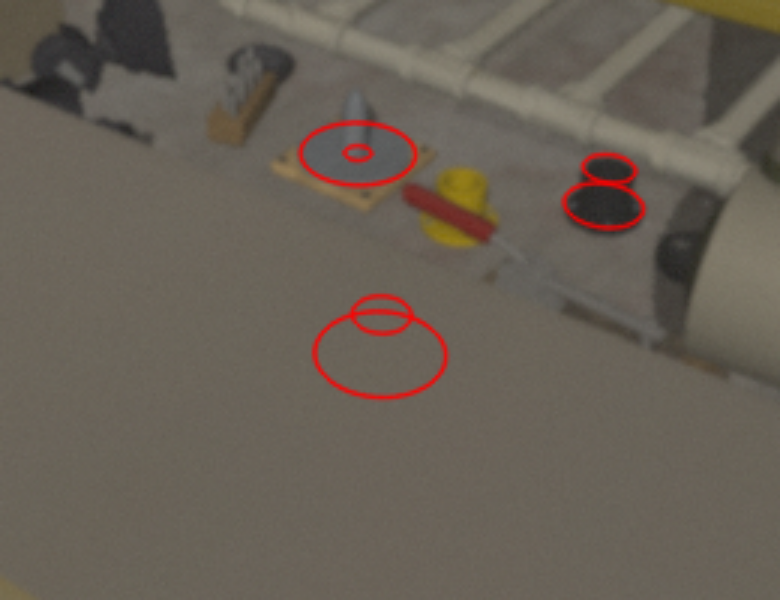

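View pics/m1.png

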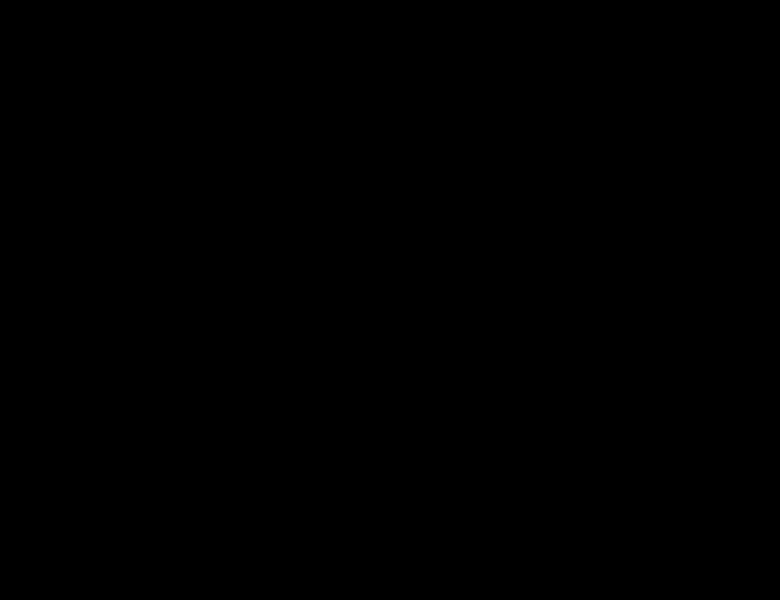

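Run:
```python
from h import *
s=load('scene0.png');o=cv2.resize(s['pixels'],None,fx=4,fy=4,interpolation=cv2.INTER_CUBIC)
for P in [circ(.501,.111,0,.05),circ(.501,.111,.008,.05),circ(.501,.111,.046,.022),circ(.449,-.167,.0,.034),circ(.449,-.167,.046,.022),circ(.662,-.1,.018,.052),circ(.662,-.1,.08,.004)]:
    cv2.polylines(o,[np.round((projs(s,P)*4+1.5)*16).astype(np.int32)],True,(0,0,255),1,cv2.LINE_AA,4)
cv2.imwrite('pics/ov3.png',o[500:1020,900:1640])
g=cv2.cvtColor(s['pixels'],cv2.COLOR_BGR2GRAY);print(g[215:240:4,235:290:5])
print(s['pixels'][160,300],s['pixels'][150:168:3,285:315:6].tolist())
```

```text
[[188 194 170 105  60  71  77  60 116 119 187]
 [192 185  71  69  68  56  67  58  71 126 188]
 [176 126  65  65  73  74  65  58  63  95 185]
 [142  88  68  70  71  69  60  57  70  74 199]
 [ 99 110  68  66  70  65  62  65  67  73 192]
 [ 80 136  77  66  68  67  67  94  67 161 181]
 [ 85  93  99  64  67  65  68  70  97 184 178]]
[166 169 168] [[[172, 177, 177], [170, 172, 172], [177, 181, 179], [148, 150, 148], [113, 115, 115]], [[175, 174, 174], [175, 177, 174], [185, 187, 184], [138, 139, 140], [143, 145, 144]], [[172, 173, 173], [173, 176, 172], [191, 191, 190], [130, 132, 132], [171, 172, 172]], [[175, 178, 176], [177, 178, 177], [176, 177, 176], [154, 155, 155], [176, 179, 176]], [[176, 177, 178], [170, 171, 172], [170, 173, 171], [171, 173, 172], [168, 170, 169]], [[175, 188, 197], [172, 172, 172], [166, 168, 167], [167, 169, 168], [170, 171, 170]]]
```

View pics/ov3.png

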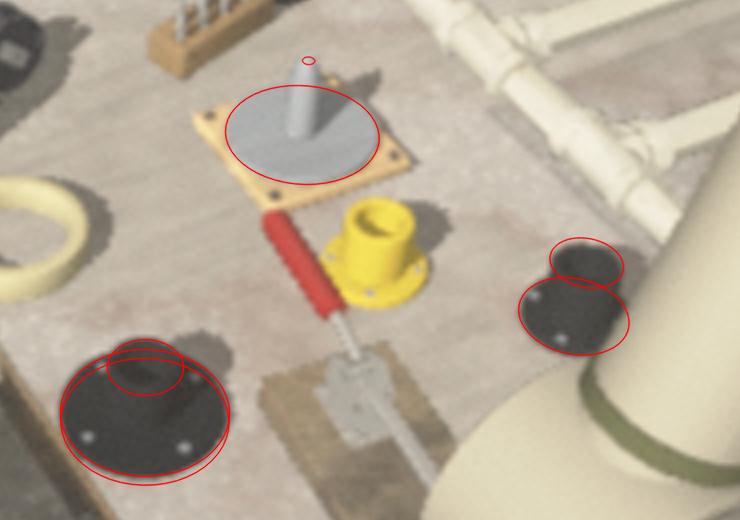

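Candidates in the scene picture:
- Wide round dark flange at (261,228), which matches the wide hub's 100 mm overlay.
- Small round dark hub at (368,200), which matches the 68 mm overlay and is the narrow hub.
- Yellow look-alike at (319,188), not meant.
- Square dark flange at (193,257), which stays where it is.

The fixture is at (300,157). I'm moving towards the wide hub for a wrist view.

Call:
arm_command:
  series:
    - {"dx": 0.85, "dy": -0.87, "dz": -0.2}
    - {"dx": 0.85, "dy": -0.87, "dz": -0.2}
    - {"dx": 0.85, "dy": -0.87}
    - {"dx": 0.85, "dy": -0.87}
    - {"dx": 0.85, "dy": -0.87}

```text
invalid input at $.series[0]: expected keys dx, dy, dz, wx, wy, wz, jaw
```

Call:
arm_command:
  series:
    - {"dx": 0.85, "dy": -0.87}
    - {"dx": 0.85, "dy": -0.87}
    - {"dx": 0.85, "dy": -0.87}
    - {"dx": 0.85, "dy": -0.87}
    - {"dx": 0.85, "dy": -0.87}

```text
invalid input at $.series[0]: expected keys dx, dy, dz, wx, wy, wz, jaw
```

Call:
arm_command:
  series:
    - {"dx": 0.85, "dy": -0.87, "dz": -0.2, "wx": 0, "wy": 0, "wz": 0, "jaw": 100}
    - {"dx": 0.85, "dy": -0.87, "dz": -0.2, "wx": 0, "wy": 0, "wz": 0, "jaw": 100}
    - {"dx": 0.85, "dy": -0.87, "dz": 0, "wx": 0, "wy": 0, "wz": 0, "jaw": 100}
    - {"dx": 0.85, "dy": -0.87, "dz": 0, "wx": 0, "wy": 0, "wz": 0, "jaw": 100}
    - {"dx": 0.85, "dy": -0.87, "dz": 0, "wx": 0, "wy": 0, "wz": 0, "jaw": 100}

```text
clock: 0.65
eef_pos: [0.2622, -0.3163, 0.2641]
tcp_rot: [0.992, 0.126, 0.0, -0.002]
wrist_force: [0.7, -1.2, -0.4]
opening: 0.0854
```

Call:
arm_command:
  series:
    - {"dx": 0.85, "dy": -0.87, "dz": 0, "wx": 0, "wy": 0, "wz": 0, "jaw": 100}
    - {"dx": 0.85, "dy": -0.87, "dz": 0, "wx": 0, "wy": 0, "wz": 0, "jaw": 100}
    - {"dx": 0.85, "dy": -0.87, "dz": 0, "wx": 0, "wy": 0, "wz": 0, "jaw": 100}
    - {"dx": 0.85, "dy": -0.87, "dz": 0, "wx": 0, "wy": 0, "wz": 0, "jaw": 100}
    - {"dx": 0.85, "dy": -0.87, "dz": 0, "wx": 0, "wy": 0, "wz": 0, "jaw": 100}

```text
clock: 1.15
eef_pos: [0.3843, -0.098, 0.2652]
tcp_rot: [0.992, 0.125, 0.001, -0.002]
wrist_force: [0.7, -1.0, -0.0]
opening: 0.0853
```

Call:
arm_command:
  series:
    - {"dx": 0.85, "dy": -0.87, "dz": 0, "wx": 0, "wy": 0, "wz": 0, "jaw": 100}
    - {"dx": 0.85, "dy": -0.87, "dz": 0, "wx": 0, "wy": 0, "wz": 0, "jaw": 100}
    - {"dx": 0.85, "dy": -0.87, "dz": 0, "wx": 0, "wy": 0, "wz": 0, "jaw": 100}
    - {"dx": 0.6, "dy": -0.6, "dz": 0, "wx": 0, "wy": 0, "wz": 0, "jaw": 100}
    - {"dx": 0.0, "dy": 0, "dz": 0, "wx": 0, "wy": 0, "wz": 0, "jaw": 100}

```text
clock: 1.65
eef_pos: [0.4766, 0.0681, 0.2653]
tcp_rot: [0.992, 0.128, 0.001, -0.002]
wrist_force: [-0.1, -1.0, -0.7]
opening: 0.0854
```

Run:
```python
from h import *
d=cap('wrist','w1.png');d2=cap('scene','s1.png');d3=cap('side','e1.png')
st=bot.sense();print(st['eef_pos'],st['tcp_rot'],st['qpos'])
cv2.imwrite('pics/se1.png',np.vstack([d2['pixels'][80:300],d3['pixels'][80:300]]))
```

```text
[0.47524716 0.0647617  0.26553787] [ 9.92000609e-01  1.26222275e-01  3.41732366e-04 -1.61595220e-03] [-0.11375306  0.24478007  1.45466023  0.00332917  1.44225844  1.20349627]
```

View pics/w1.png

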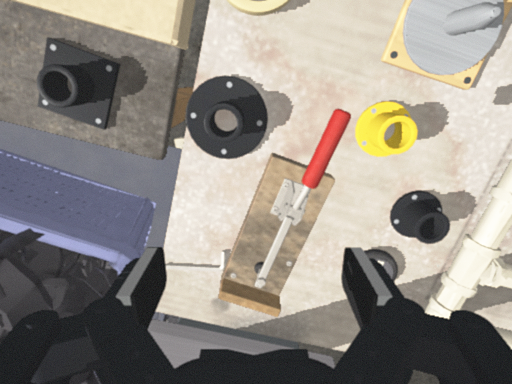

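View pics/se1.png

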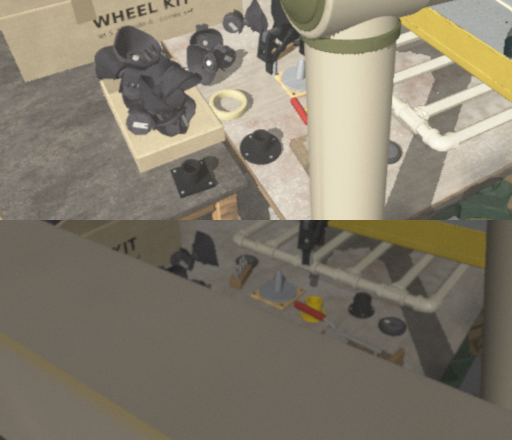

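The wrist picture is clear:
- Wide round hub at (227,117).
- Narrow dark round hub at (419,216).
- Yellow look-alike at (387,128).
- Square hub at (78,84).
- Spigot fixture at (450,30).
- A dark disc at (381,263), which is clutter.

Next I refine the positions here.

Run:
```python
from fit import *
d=load('w1.png')
g=cv2.cvtColor(d['pixels'],cv2.COLOR_BGR2GRAY)
print('rough',ray(d,227,117,.004),ray(d,419,216,.004))
for n,x,p,b in [('wide',ray(d,227,117,.004)[:2],WIDE,48),('narr',ray(d,416,216,.004)[:2],NARR,38)]:
    for th in (70,90):
        m=(g<th).astype(np.uint8)
        # keep blob only, fill holes
        u,v=proj(d,[*x,.004]); nl,lab,stt,cen=cv2.connectedComponentsWithStats(m)
        k=lab[int(v)-b:int(v)+b,int(u)-b:int(u)+b]; k=np.bincount(k[k>0]).argmax(); m=(lab==k).astype(np.uint8)
        c,_=cv2.findContours(m,cv2.RETR_EXTERNAL,cv2.CHAIN_APPROX_NONE); mm=np.zeros_like(m);cv2.drawContours(mm,c,-1,1,-1)
        print(n,th,stt[k],*fit(d,list(x),p,mm*1.,box=b))
o=cv2.resize(d['pixels'],None,fx=2,fy=2,interpolation=cv2.INTER_CUBIC)
for P in [circ(.501,.111,.008,.05),circ(.501,.111,.046,.022),circ(.449,-.167,.008,.034),circ(.449,-.167,.046,.022),circ(.662,-.1,.018,.052),circ(.662,-.1,.08,.004)]:
    cv2.polylines(o,[np.round((projs(d,P)*2+.5)*16).astype(np.int32)],True,(0,0,255),1,cv2.LINE_AA,4)
cv2.imwrite('pics/ow1.png',o[0:520,300:1024])
```

```text
rough [0.50727496 0.11105253 0.004     ] [ 0.44573692 -0.16929639  0.004     ]
wide 70 [ 188   77   79   81 3408] [0.50333041 0.11024228] 0.06800151484204793
wide 90 [ 181   76   87   82 4674] [0.50393452 0.1115611 ] 0.053347120098039214
narr 70 [ 391  191   58   52 2055] [ 0.44751928 -0.16705445] 0.0807452066699256
narr 90 [ 391  191   58   52 2165] [ 0.44648575 -0.16660599] 0.06179118461789148
```

View pics/ow1.png

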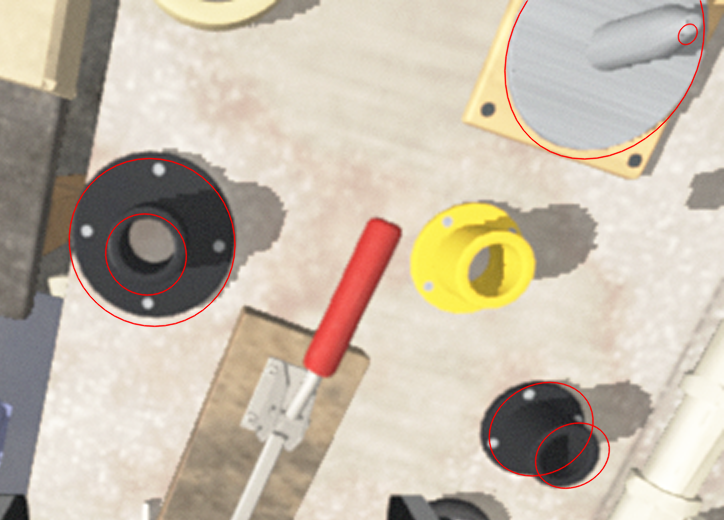

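```bash
cat >> h.py <<'E'
from scipy.spatial.transform import Rotation as Ro
def to(x,y,z):
    s=bot.sense();R=Ro.from_quat(s['tcp_rot']);d=R.inv().apply(np.array([x,y,z])-s['eef_pos'])
    # tilt correction to tool straight down
    zt=R.apply([0,0,1]);rv=R.inv().apply(np.cross(zt,[0,0,-1]))
    print('t',s['clock'],'pos',s['eef_pos'].round(4),'units d',(d/.04).round(3),'tilt fix units',(np.degrees(rv)/5).round(3),'xaxis',R.apply([1,0,0]).round(3),'F',s['wrist_force'].round(1),'open',round(s['opening'],4))
E
python3 -c "
from h import *
to(.503,.111,.16)"
```

```text
t 1.8 pos [0.4752 0.0648 0.2655] units d [ 0.958 -0.937  2.642] tilt fix units [-0.036 -0.012  0.   ] xaxis [0.968 0.25  0.001] F [-0.  -0.8 -0.6] open 0.0855
```

Call:
arm_command:
  series:
    - {"dx": 0.48, "dy": -0.47, "dz": 0.9, "wx": 0, "wy": 0, "wz": 0, "jaw": 80}
    - {"dx": 0.48, "dy": -0.47, "dz": 0.9, "wx": 0, "wy": 0, "wz": 0, "jaw": 80}
    - {"dx": 0, "dy": 0, "dz": 0.8, "wx": 0, "wy": 0, "wz": 0, "jaw": 80}
    - {"dx": 0, "dy": 0, "dz": 0, "wx": 0, "wy": 0, "wz": 0, "jaw": 80}
    - {"dx": 0, "dy": 0, "dz": 0, "wx": 0, "wy": 0, "wz": 0, "jaw": 80}

```text
clock: 2.3
eef_pos: [0.5041, 0.1056, 0.1617]
tcp_rot: [0.993, 0.121, 0.003, -0.0]
wrist_force: [0.6, -0.5, -0.4]
opening: 0.0685
```

Run:
```python
from fit import *
to(.503,.111,.16)
d=cap('wrist','w2.png')
to(.503,.111,.032)
o=d['pixels'].copy()
for P,c in [(circ(.503,.111,.008,.05),(0,0,255)),(circ(.503,.111,.046,.022),(0,0,255)),(circ(.503,.111,.046,.015),(0,0,255))]:
    cv2.polylines(o,[np.round(projs(d,P)*16).astype(np.int32)],True,c,1,cv2.LINE_AA,4)
cv2.imwrite('pics/ow2.png',o)
```

```text
t 2.3 pos [0.5041 0.1056 0.1617] units d [ 0.005 -0.138  0.042] tilt fix units [-0.001 -0.064 -0.   ] xaxis [0.971 0.24  0.006] F [ 0.6 -0.5 -0.4] open 0.0685
t 2.35 pos [0.504  0.1055 0.1618] units d [-0.01  -0.139  3.244] tilt fix units [-0.001 -0.065 -0.   ] xaxis [0.971 0.24  0.006] F [ 0.1  0.1 -0.6] open 0.0684
```

View pics/ow2.png

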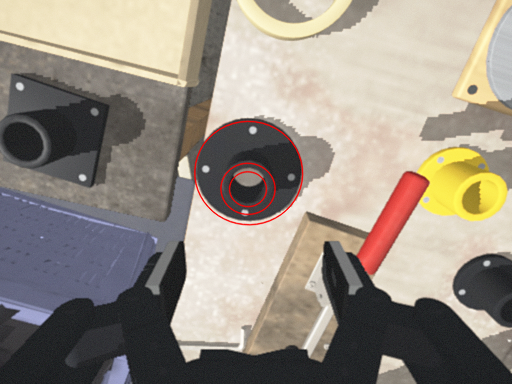

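Call:
arm_command:
  series:
    - {"dx": 0.02, "dy": -0.14, "dz": 0.7, "wx": 0, "wy": -0.06, "wz": 0, "jaw": 80}
    - {"dx": 0, "dy": 0, "dz": 0.8, "wx": 0, "wy": 0, "wz": 0, "jaw": 80}
    - {"dx": 0, "dy": 0, "dz": 0.7, "wx": 0, "wy": 0, "wz": 0, "jaw": 80}
    - {"dx": 0, "dy": 0, "dz": 0.5, "wx": 0, "wy": 0, "wz": 0, "jaw": 80}
    - {"dx": 0, "dy": 0, "dz": 0, "wx": 0, "wy": 0, "wz": 0, "jaw": 80}

```text
clock: 2.85
eef_pos: [0.5094, 0.1074, 0.0609]
tcp_rot: [0.993, 0.118, 0.01, 0.001]
wrist_force: [0.4, -0.7, -0.3]
opening: 0.0684
```

Run:
```python
from fit import *
d=cap('wrist','w3.png');to(.504,.111,.032)
```

```text
t 2.9 pos [0.5102 0.1074 0.0623] units d [-0.146 -0.129  0.754] tilt fix units [ 0.067 -0.246 -0.   ] xaxis [0.972 0.235 0.021] F [0.4 0.2 1.1] open 0.0684
```

View pics/w3.png

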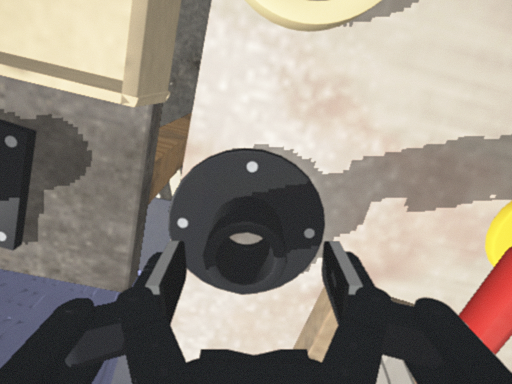

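Call:
arm_command:
  series:
    - {"dx": -0.15, "dy": -0.13, "dz": 0.1, "wx": 0.07, "wy": -0.25, "wz": 0, "jaw": 80}
    - {"dx": 0, "dy": 0, "dz": 0.3, "wx": 0, "wy": 0, "wz": 0, "jaw": 80}
    - {"dx": 0, "dy": 0, "dz": 0, "wx": 0, "wy": 0, "wz": 0, "jaw": 80}

```text
clock: 3.2
eef_pos: [0.5048, 0.1107, 0.0495]
tcp_rot: [0.993, 0.118, 0.003, 0.0]
wrist_force: [-0.2, -0.5, 0.2]
opening: 0.0686
```

Run:
```python
from fit import *
to(.504,.111,.032)
```

```text
t 3.2 pos [0.5048 0.1107 0.0495] units d [-0.019 -0.011  0.437] tilt fix units [ 0.013 -0.06   0.   ] xaxis [0.972 0.234 0.005] F [-0.2 -0.5  0.2] open 0.0686
```

Call:
arm_command:
  series:
    - {"dx": -0.02, "dy": 0, "dz": 0.25, "wx": 0, "wy": -0.06, "wz": 0, "jaw": 80}
    - {"dx": -0.03, "dy": 0, "dz": 0.2, "wx": 0, "wy": -0.05, "wz": 0, "jaw": 80}
    - {"dx": 0, "dy": 0, "dz": 0, "wx": 0, "wy": 0, "wz": 0, "jaw": 80}

```text
clock: 3.5
eef_pos: [0.5031, 0.1103, 0.0306]
tcp_rot: [0.993, 0.118, -0.002, 0.001]
wrist_force: [-0.2, 0.7, 0.0]
opening: 0.0686
```

Run:
```python
from fit import *
d=cap('wrist','w4.png');to(.504,.111,.032)
```

```text
t 3.55 pos [0.5033 0.1103 0.031 ] units d [ 0.021 -0.013 -0.024] tilt fix units [ 0.019  0.038 -0.   ] xaxis [ 0.972  0.234 -0.003] F [-0.1 -0.2 -0.2] open 0.0683
```

View pics/w4.png

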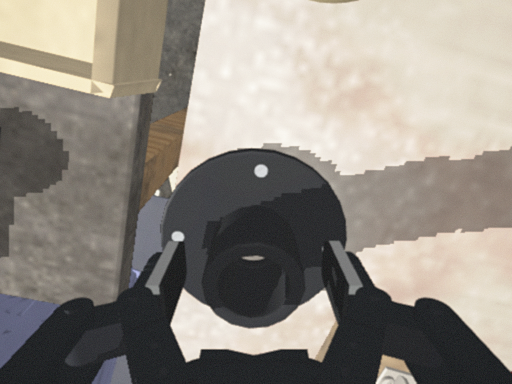

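Call:
arm_command:
  series:
    - {"dx": 0, "dy": 0, "dz": 0, "wx": 0, "wy": 0, "wz": 0, "jaw": 30}
    - {"dx": 0, "dy": 0, "dz": 0, "wx": 0, "wy": 0, "wz": 0, "jaw": 30}
    - {"dx": 0, "dy": 0, "dz": 0, "wx": 0, "wy": 0, "wz": 0, "jaw": 30}
    - {"dx": 0, "dy": 0, "dz": 0, "wx": 0, "wy": 0, "wz": 0, "jaw": 30}
  newtons: 45

```text
clock: 3.95
eef_pos: [0.5035, 0.1103, 0.0315]
tcp_rot: [0.993, 0.118, -0.001, 0.001]
wrist_force: [-0.1, -0.2, 0.2]
opening: 0.042
```

Run:
```python
from fit import *
d=cap('wrist','w5.png');to(.504,.111,.032)
```

```text
t 4.0 pos [0.5035 0.1104 0.0315] units d [ 0.016 -0.013 -0.013] tilt fix units [0.02  0.032 0.   ] xaxis [ 0.972  0.234 -0.003] F [-0.2 -0.2 -0.6] open 0.0424
```

View pics/w5.png

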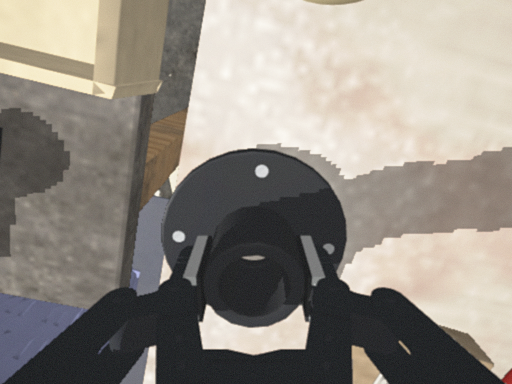

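Run:
```python
from fit import *
d=load('w5.png')
o=d['pixels'].copy()
for x,y,c in [(.5035,.1104,(0,0,255)),(.5035+.004*.97,.1104+.004*.234,(0,255,0))]:
  for P in [circ(x,y,.008,.05),circ(x,y,.046,.022),circ(x,y,.046,.015)]:
    cv2.polylines(o,[np.round(projs(d,P)*16).astype(np.int32)],True,c,1,cv2.LINE_AA,4)
cv2.imwrite('pics/ow5.png',cv2.resize(o[120:350,120:390],None,fx=2.5,fy=2.5))
```

```text
(no output)
```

View pics/ow5.png

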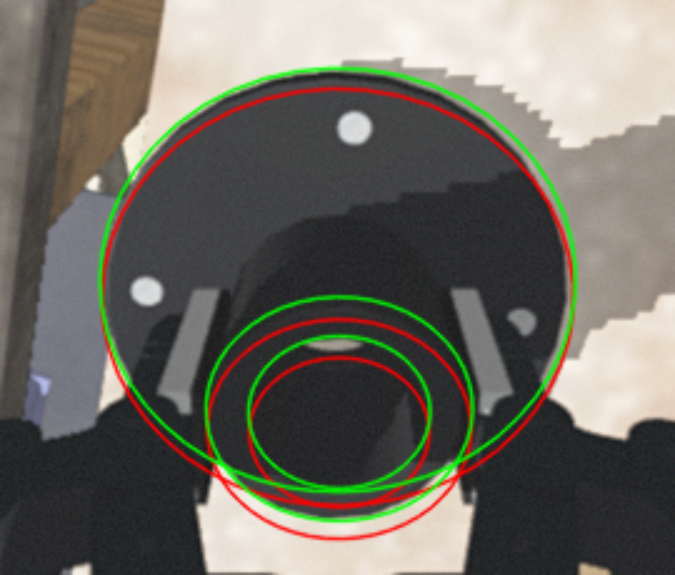

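Call:
arm_command:
  series:
    - {"dx": 0, "dy": 0, "dz": -0.4, "wx": 0, "wy": 0, "wz": 0, "jaw": 30}
    - {"dx": 0, "dy": 0, "dz": -0.8, "wx": 0, "wy": 0, "wz": 0, "jaw": 30}
    - {"dx": 0, "dy": 0, "dz": -0.9, "wx": 0, "wy": 0, "wz": 0, "jaw": 30}
    - {"dx": 0, "dy": 0, "dz": -0.9, "wx": 0, "wy": 0, "wz": 0, "jaw": 30}
    - {"dx": 0, "dy": 0, "dz": -0.9, "wx": 0, "wy": 0, "wz": 0, "jaw": 30}

```text
clock: 4.5
eef_pos: [0.5015, 0.1105, 0.1879]
tcp_rot: [0.993, 0.118, -0.008, 0.0]
wrist_force: [0.6, -0.4, -1.8]
opening: 0.0424
```

Call:
arm_command:
  series:
    - {"dx": 0, "dy": 0, "dz": -0.9, "wx": 0, "wy": 0, "wz": 0, "jaw": 30}
    - {"dx": 0, "dy": 0, "dz": -0.2, "wx": 0, "wy": 0, "wz": 0, "jaw": 30}

```text
clock: 4.7
eef_pos: [0.5028, 0.1107, 0.2372]
tcp_rot: [0.993, 0.118, -0.004, 0.001]
wrist_force: [0.8, 0.0, -1.5]
opening: 0.0423
```

Run:
```python
from fit import *
to(.56,-.08,.24)
```

```text
t 4.7 pos [0.5028 0.1107 0.2372] units d [ 0.275  4.969 -0.072] tilt fix units [ 0.002  0.102 -0.   ] xaxis [ 0.972  0.234 -0.009] F [ 0.8  0.  -1.5] open 0.0423
```

Call:
arm_command:
  series:
    - {"dx": 0.05, "dy": 0.8, "dz": 0, "wx": 0, "wy": 0.05, "wz": 0, "jaw": 30}
    - {"dx": 0.05, "dy": 0.9, "dz": 0, "wx": 0, "wy": 0.05, "wz": 0, "jaw": 30}
    - {"dx": 0.05, "dy": 0.9, "dz": 0, "wx": 0, "wy": 0, "wz": 0, "jaw": 30}
    - {"dx": 0.05, "dy": 0.9, "dz": 0, "wx": 0, "wy": 0, "wz": 0, "jaw": 30}
    - {"dx": 0.05, "dy": 0.9, "dz": 0, "wx": 0, "wy": 0, "wz": 0, "jaw": 30}

```text
clock: 5.2
eef_pos: [0.5534, -0.0594, 0.2351]
tcp_rot: [0.993, 0.121, -0.001, -0.001]
wrist_force: [0.8, 0.2, -1.2]
opening: 0.0424
```

Call:
arm_command:
  series:
    - {"dx": 0, "dy": 0.3, "dz": 0, "wx": 0, "wy": 0, "wz": 0, "jaw": 30}
    - {"dx": 0, "dy": 0, "dz": 0, "wx": 0, "wy": 0, "wz": 0, "jaw": 30}
    - {"dx": 0, "dy": 0, "dz": 0, "wx": 0, "wy": 0, "wz": 0, "jaw": 30}

```text
clock: 5.5
eef_pos: [0.556, -0.0745, 0.2315]
tcp_rot: [0.993, 0.119, -0.003, -0.002]
wrist_force: [-0.4, 0.6, -1.6]
opening: 0.0422
```

Run:
```python
from fit import *
d=cap('wrist','w6.png');d2=cap('scene','s6.png');d3=cap('side','e6.png')
to(.662,-.1,.2)
o=d['pixels'].copy()
for P in [circ(.662,-.1,.018,.052),circ(.662,-.1,.08,.004),circ(.662,-.1,.064,.011)]:
    cv2.polylines(o,[np.round(projs(d,P)*16).astype(np.int32)],True,(0,0,255),1,cv2.LINE_AA,4)
cv2.imwrite('pics/ow6.png',o)
cv2.imwrite('pics/se6.png',np.vstack([d2['pixels'][80:300],d3['pixels'][80:300]]))
```

```text
t 5.65 pos [ 0.5562 -0.0739  0.2321] units d [2.42  1.265 0.785] tilt fix units [-0.052  0.061 -0.   ] xaxis [ 0.971  0.238 -0.005] F [ 0.7 -0.1 -0.9] open 0.0424
```

View pics/ow6.png

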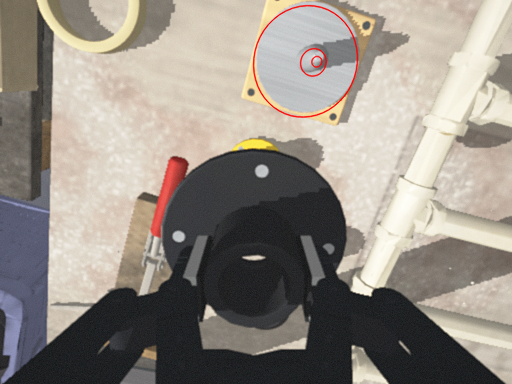

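View pics/se6.png

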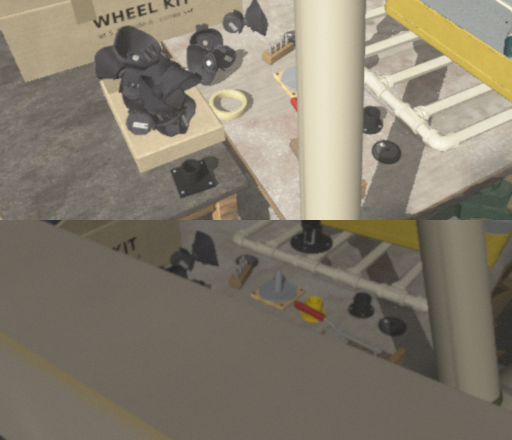

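Run:
```python
from fit import *
d=load('w6.png')
u=d['pixels'].astype(int); m=((u[...,2]-u[...,0]<8)&(u.sum(2)>200)).astype(np.uint8)
sub=np.zeros_like(m);sub[0:125,235:375]=m[0:125,235:375]
nl,lab,st,cen=cv2.connectedComponentsWithStats(sub);k=st[1:,4].argmax()+1
c,_=cv2.findContours((lab==k).astype(np.uint8),cv2.RETR_EXTERNAL,cv2.CHAIN_APPROX_NONE);c=max(c,key=len)
hull=cv2.convexHull(c);el=cv2.fitEllipse(hull);print(st[k],el,ray(d,*el[0],.018))
print(el, 'pred',cv2.fitEllipse(projs(d,circ(.662,-.1,.018,.052)).astype(np.float32)))
o=cv2.resize(d['pixels'][0:130,230:380],None,fx=5,fy=5,interpolation=cv2.INTER_CUBIC)
for P,cc in [(circ(.662,-.1,.018,.052),(0,0,255)),(circ(.660,-.1,.018,.052),(0,255,0)),(circ(.662,-.1,.08,.004),(0,0,255)),(circ(.660,-.1,.08,.004),(0,255,0))]:
    cv2.polylines(o,[np.round(((projs(d,P)-[230,0])*5+2)*16).astype(np.int32)],True,cc,1,cv2.LINE_AA,4)
cv2.imwrite('pics/ow6b.png',o)
```

```text
[ 257    2  102  110 8794] ((307.4372253417969, 56.32158279418945), (100.86666870117188, 110.931884765625), 18.72415542602539) [ 0.6694091 -0.1004616  0.018    ]
((307.4372253417969, 56.32158279418945), (100.86666870117188, 110.931884765625), 18.72415542602539) pred ((305.0226135253906, 60.865211486816406), (102.88453674316406, 112.44865417480469), 19.078771591186523)
```

View pics/ow6b.png

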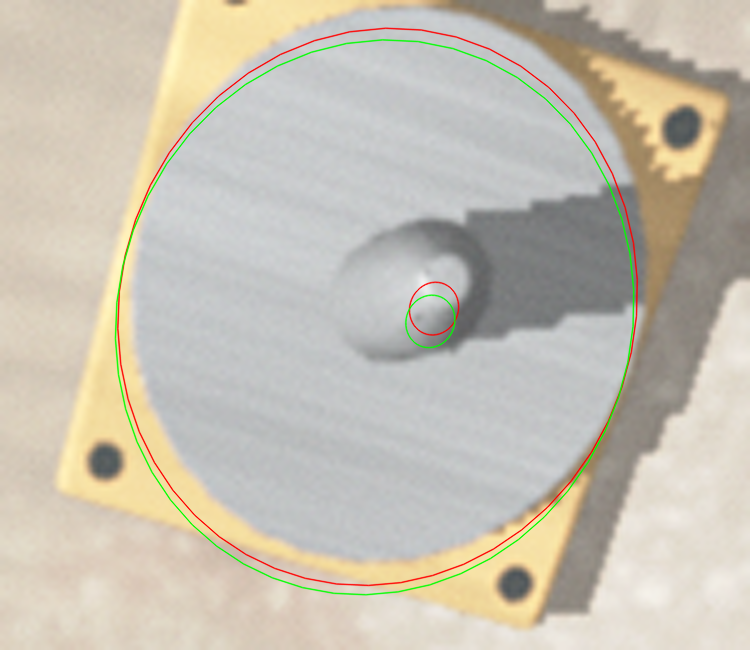

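```bash
cat > edge.py <<'E'
from h import *
# edge-based fit: maximise mean gradient contrast across the projected circle(s)
def score(d,g,x,y,circs,sgn):
    t=0
    for (z,r,a0,a1) in circs:
        a=np.radians(np.arange(a0,a1,2)); 
        vals=[]
        for dr in (-.0035,.0035):
            P=np.stack([x+(r+dr)*np.cos(a),y+(r+dr)*np.sin(a),np.full(len(a),z)],1); q=projs(d,P).astype(np.float32)
            vals.append(cv2.remap(g,q[:,0:1],q[:,1:2],cv2.INTER_LINEAR)[:,0])
        df=np.clip(sgn*(vals[1]-vals[0]),-10,40); t+=df.mean()
    return t
def best(d,g,x0,circs,sgn,rng=.010):
    xs=np.arange(-rng,rng+1e-9,.0005); A=np.array([[score(d,g,x0[0]+i,x0[1]+j,circs,sgn) for j in xs] for i in xs])
    k=np.unravel_index(A.argmax(),A.shape); w=np.where(A>A.max()*.93,A-A.max()*.93,0)
    X,Y=np.meshgrid(xs,xs,indexing='ij')
    return (x0[0]+(w*X).sum()/w.sum()).round(4),(x0[1]+(w*Y).sum()/w.sum()).round(4),A.max().round(1),(x0[0]+xs[k[0]]).round(4),(x0[1]+xs[k[1]]).round(4)
E
python3 - <<'E'
from edge import *
def gray(d): return cv2.GaussianBlur(cv2.cvtColor(d['pixels'],cv2.COLOR_BGR2GRAY),(3,3),0).astype(np.float32)
def sat(d): p=d['pixels'].astype(np.float32); return cv2.GaussianBlur(p[...,2]-p[...,0],(3,3),0)
s=load('scene0.png');e=load('side0.png');w1=load('w1.png');w2=load('w2.png');w6=load('w6.png');w5=load('w5.png')
for n,d in [('scene',s),('side',e),('w6',w6)]: print('seat',n,best(d,sat(d),[.664,-.1],[(.018,.052,0,360)],1))
for n,d in [('scene',s),('w1',w1),('w2',w2),('w5',w5)]: print('wide',n,best(d,gray(d),[.504,.111],[(.008,.05,-30,140)],1))
for n,d in [('scene',s),('side',e),('w1',w1)]: print('narr',n,best(d,gray(d),[.449,-.167],[(.008,.034,0,360)],1))
E
```

```text
seat scene (np.float64(0.6624), np.float64(-0.0994), np.float32(29.0), np.float64(0.6635), np.float64(-0.1))
seat side (np.float64(0.664), np.float64(-0.0966), np.float32(19.0), np.float64(0.664), np.float64(-0.0965))
seat w6 (np.float64(0.6662), np.float64(-0.1008), np.float32(33.7), np.float64(0.6655), np.float64(-0.1005))
wide scene (np.float64(0.5049), np.float64(0.1119), np.float32(39.9), np.float64(0.5065), np.float64(0.1125))
wide w1 (np.float64(0.5059), np.float64(0.1098), np.float32(36.8), np.float64(0.5065), np.float64(0.11))
wide w2 (np.float64(0.5052), np.float64(0.1107), np.float32(36.9), np.float64(0.503), np.float64(0.1105))
wide w5 (np.float64(0.5069), np.float64(0.1107), np.float32(37.8), np.float64(0.5065), np.float64(0.1115))
narr scene (np.float64(0.445), np.float64(-0.1603), np.float32(31.7), np.float64(0.446), np.float64(-0.1605))
narr side (np.float64(0.4452), np.float64(-0.1588), np.float32(23.9), np.float64(0.445), np.float64(-0.158))
narr w1 (np.float64(0.4488), np.float64(-0.1601), np.float32(33.1), np.float64(0.448), np.float64(-0.158))
```

```bash
python3 -c "
from h import *
to(.6615,-.0995,.17)"
```

```text
t 5.65 pos [ 0.5562 -0.0739  0.2321] units d [2.415 1.254 1.535] tilt fix units [-0.052  0.061 -0.   ] xaxis [ 0.971  0.238 -0.005] F [ 0.7 -0.1 -0.9] open 0.0424
```

Call:
arm_command:
  series:
    - {"dx": 0.6, "dy": 0.32, "dz": 0.1, "wx": -0.05, "wy": 0.06, "wz": 0, "jaw": 30}
    - {"dx": 0.6, "dy": 0.32, "dz": 0.3, "wx": 0, "wy": 0, "wz": 0, "jaw": 30}
    - {"dx": 0.6, "dy": 0.32, "dz": 0.4, "wx": 0, "wy": 0, "wz": 0, "jaw": 30}
    - {"dx": 0.6, "dy": 0.32, "dz": 0.4, "wx": 0, "wy": 0, "wz": 0, "jaw": 30}
    - {"dx": 0, "dy": 0, "dz": 0, "wx": 0, "wy": 0, "wz": 0, "jaw": 30}

```text
clock: 6.15
eef_pos: [0.6646, -0.0952, 0.1844]
tcp_rot: [0.992, 0.123, 0.001, 0.0]
wrist_force: [-1.5, 0.3, -1.9]
opening: 0.0422
```

```bash
python3 -c "
from h import *
to(.6615,-.0995,.16)"
```

```text
t 6.15 pos [ 0.6646 -0.0952  0.1844] units d [-0.104  0.086  0.61 ] tilt fix units [ 0.012 -0.031 -0.   ] xaxis [0.97  0.244 0.003] F [-1.5  0.3 -1.9] open 0.0422
```

Call:
arm_command:
  series:
    - {"dx": -0.1, "dy": 0.09, "dz": 0.4, "wx": 0, "wy": -0.03, "wz": 0, "jaw": 30}
    - {"dx": 0, "dy": 0, "dz": 0.3, "wx": 0, "wy": 0, "wz": 0, "jaw": 30}
    - {"dx": 0, "dy": 0, "dz": 0, "wx": 0, "wy": 0, "wz": 0, "jaw": 30}
    - {"dx": 0, "dy": 0, "dz": 0, "wx": 0, "wy": 0, "wz": 0, "jaw": 30}

```text
clock: 6.55
eef_pos: [0.6611, -0.0959, 0.1573]
tcp_rot: [0.992, 0.125, 0.001, 0.001]
wrist_force: [0.3, -0.2, -1.2]
opening: 0.0423
```

Run:
```python
from h import *
to(.6615,-.0995,.14)
for n in ('wrist','scene','side'):
    d=cap(n,n[0]+'7.png')
    if n=='wrist': continue
    st=bot.sense(); R=Ro.from_quat(st['tcp_rot']); 
    o=cv2.resize(d['pixels'],None,fx=4,fy=4,interpolation=cv2.INTER_CUBIC)
    p=st['eef_pos']+.0025*R.apply([1,0,0])
    for P in [circ(p[0],p[1],p[2]-.0235,.05),circ(p[0],p[1],p[2]-.0315,.05),circ(p[0],p[1],p[2]+.0145,.022),circ(.664,-.099,.018,.052),circ(.664,-.099,.08,.004)]:
        cv2.polylines(o,[np.round((projs(d,P)*4+1.5)*16).astype(np.int32)],True,(0,0,255),1,cv2.LINE_AA,4)
    u,v=proj(d,[.664,-.099,.09]);u=int(u*4);v=int(v*4);cv2.imwrite('pics/o%s7.png'%n,o[max(v-260,0):v+260,u-350:u+350])
```

```text
t 6.55 pos [ 0.6611 -0.0959  0.1573] units d [-0.013  0.089  0.434] tilt fix units [ 0.015 -0.016 -0.   ] xaxis [0.969 0.248 0.001] F [ 0.3 -0.2 -1.2] open 0.0423
```

View pics/oside7.png

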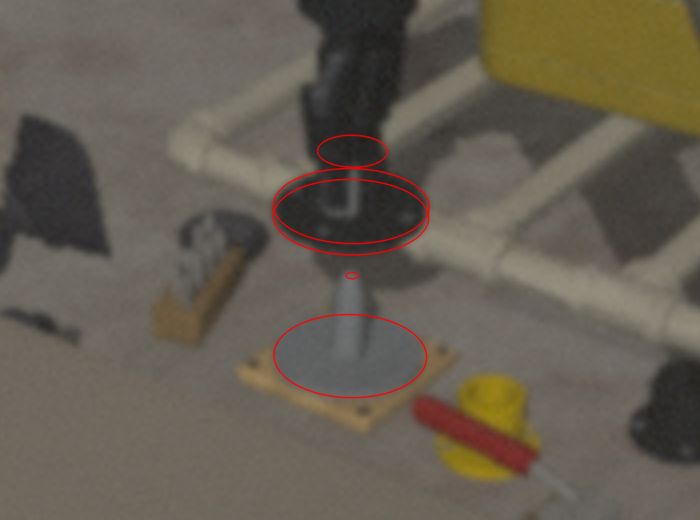

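View pics/oscene7.png

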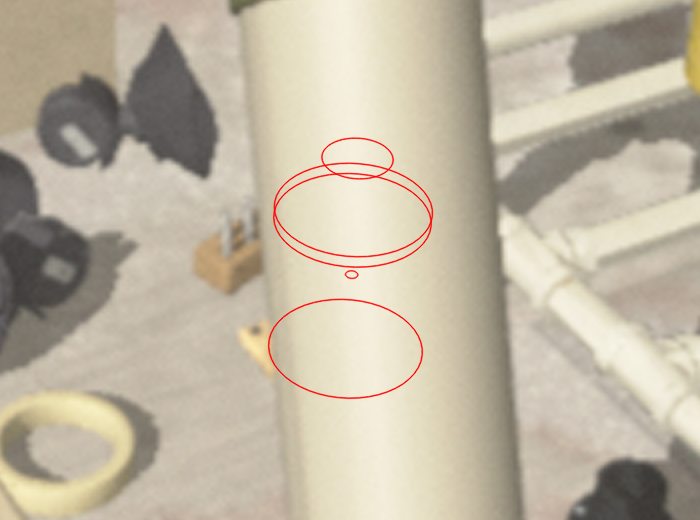

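View pics/w7.png

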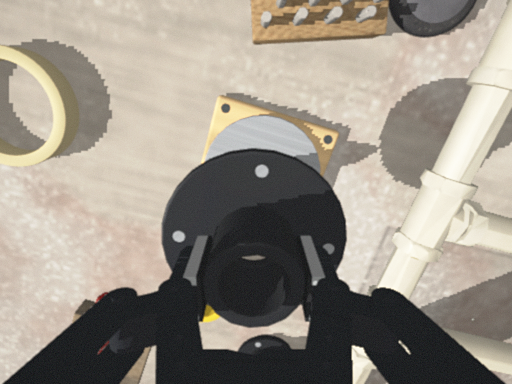

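Call:
arm_command:
  series:
    - {"dx": 0, "dy": 0.09, "dz": 0.3, "wx": 0, "wy": 0, "wz": 0, "jaw": 30}
    - {"dx": 0, "dy": 0.02, "dz": 0.5, "wx": 0, "wy": 0, "wz": 0, "jaw": 30}
    - {"dx": 0, "dy": 0, "dz": 0.2, "wx": 0, "wy": 0, "wz": 0, "jaw": 30}
    - {"dx": 0, "dy": 0, "dz": 0, "wx": 0, "wy": 0, "wz": 0, "jaw": 30}

```text
clock: 7.1
eef_pos: [0.663, -0.1014, 0.1166]
tcp_rot: [0.992, 0.125, 0.002, 0.001]
wrist_force: [0.8, 1.4, -1.4]
opening: 0.0422
```

Run:
```python
from h import *
d=cap('side','e8.png')
to(.6615,-.0995,.10)
u,v=proj(d,[.664,-.099,.07]);u=int(u);v=int(v);cv2.imwrite('pics/e8z.png',cv2.resize(d['pixels'][v-50:v+50,u-65:u+65],None,fx=5,fy=5,interpolation=cv2.INTER_CUBIC))
```

```text
t 7.15 pos [ 0.6632 -0.1015  0.1171] units d [-0.031 -0.059  0.428] tilt fix units [ 0.044 -0.057  0.   ] xaxis [0.969 0.248 0.005] F [ 0.4  0.1 -1.2] open 0.0422
```

View pics/e8z.png

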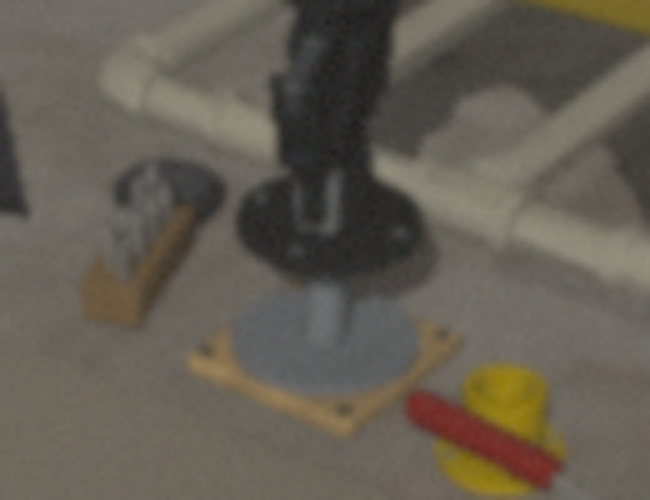

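Call:
arm_command:
  series:
    - {"dx": -0.02, "dy": -0.06, "dz": 0.1, "wx": 0.04, "wy": -0.06, "wz": 0, "jaw": 30}
    - {"dx": 0, "dy": 0, "dz": 0.15, "wx": 0, "wy": 0, "wz": 0, "jaw": 30}
    - {"dx": 0, "dy": 0, "dz": 0.15, "wx": 0, "wy": 0, "wz": 0, "jaw": 30}
    - {"dx": 0, "dy": 0, "dz": 0, "wx": 0, "wy": 0, "wz": 0, "jaw": 30}

```text
clock: 7.55
eef_pos: [0.6624, -0.0993, 0.1015]
tcp_rot: [0.992, 0.125, 0.001, 0.001]
wrist_force: [-0.1, -0.1, -1.4]
opening: 0.0424
```

```bash
python3 -c "
from h import *
to(.6615,-.0995,.08)"
```

```text
t 7.55 pos [ 0.6624 -0.0993  0.1015] units d [-0.024 -0.002  0.537] tilt fix units [ 0.018 -0.019  0.   ] xaxis [0.969 0.248 0.002] F [-0.1 -0.1 -1.4] open 0.0424
```

Call:
arm_command:
  series:
    - {"dx": 0, "dy": 0, "dz": 0.15, "wx": 0.02, "wy": -0.02, "wz": 0, "jaw": 30}
    - {"dx": 0, "dy": 0, "dz": 0.15, "wx": 0, "wy": 0, "wz": 0, "jaw": 30}
    - {"dx": 0, "dy": 0, "dz": 0.15, "wx": 0, "wy": 0, "wz": 0, "jaw": 30}
    - {"dx": 0, "dy": 0, "dz": 0, "wx": 0, "wy": 0, "wz": 0, "jaw": 30}

```text
clock: 7.95
eef_pos: [0.6625, -0.0993, 0.082]
tcp_rot: [0.992, 0.125, -0.0, -0.0]
wrist_force: [-0.0, -0.7, -1.5]
opening: 0.0426
```

```bash
python3 -c "
from h import *
to(.6615,-.0995,.06)"
```

```text
t 7.95 pos [ 0.6625 -0.0993  0.082 ] units d [-0.024 -0.002  0.549] tilt fix units [-0.003  0.001  0.   ] xaxis [ 0.969  0.248 -0.   ] F [-0.  -0.7 -1.5] open 0.0426
```

Call:
arm_command:
  series:
    - {"dx": 0, "dy": 0, "dz": 0.15, "wx": 0, "wy": 0, "wz": 0, "jaw": 30}
    - {"dx": 0, "dy": 0, "dz": 0.15, "wx": 0, "wy": 0, "wz": 0, "jaw": 30}
    - {"dx": 0, "dy": 0, "dz": 0.2, "wx": 0, "wy": 0, "wz": 0, "jaw": 30}
    - {"dx": 0, "dy": 0, "dz": 0, "wx": 0, "wy": 0, "wz": 0, "jaw": 30}

```text
clock: 8.35
eef_pos: [0.6627, -0.0996, 0.0602]
tcp_rot: [0.992, 0.125, 0.0, 0.0]
wrist_force: [-0.0, -0.8, -1.6]
opening: 0.0427
```

```bash
python3 -c "
from h import *
to(.6615,-.0995,.05)"
```

```text
t 8.35 pos [ 0.6627 -0.0996  0.0602] units d [-0.028 -0.009  0.255] tilt fix units [ 0.004 -0.004 -0.   ] xaxis [0.969 0.248 0.   ] F [-0.  -0.8 -1.6] open 0.0427
```

Call:
arm_command:
  series:
    - {"dx": 0, "dy": 0, "dz": 0.12, "wx": 0, "wy": 0, "wz": 0, "jaw": 30}
    - {"dx": 0, "dy": 0, "dz": 0.1, "wx": 0, "wy": 0, "wz": 0, "jaw": 30}
    - {"dx": 0, "dy": 0, "dz": 0, "wx": 0, "wy": 0, "wz": 0, "jaw": 30}

```text
clock: 8.65
eef_pos: [0.6628, -0.0997, 0.0507]
tcp_rot: [0.992, 0.125, 0.0, 0.0]
wrist_force: [-0.0, 0.2, -1.5]
opening: 0.0427
```

Call:
arm_command:
  series:
    - {"dx": 0, "dy": 0, "dz": 0.06, "wx": 0, "wy": 0, "wz": 0, "jaw": 30}
    - {"dx": 0, "dy": 0, "dz": 0.0, "wx": 0, "wy": 0, "wz": 0, "jaw": 30}

```text
clock: 8.85
eef_pos: [0.6633, -0.0997, 0.0498]
tcp_rot: [0.992, 0.125, 0.001, 0.001]
wrist_force: [-0.7, 0.4, -1.6]
opening: 0.0422
```

Call:
arm_command:
  series:
    - {"dx": 0, "dy": 0, "dz": 0.06, "wx": 0, "wy": 0, "wz": 0, "jaw": 30}
    - {"dx": 0, "dy": 0, "dz": 0.0, "wx": 0, "wy": 0, "wz": 0, "jaw": 30}

```text
clock: 9.05
eef_pos: [0.6637, -0.0997, 0.0499]
tcp_rot: [0.992, 0.125, 0.002, 0.001]
wrist_force: [-1.0, 0.4, -1.4]
opening: 0.0424
```

Run:
```python
from h import *
d=cap('side','e9.png')
to(.6615,-.0995,.0495)
u,v=proj(d,[.664,-.099,.07]);u=int(u);v=int(v);cv2.imwrite('pics/e9z.png',cv2.resize(d['pixels'][v-50:v+50,u-65:u+65],None,fx=5,fy=5,interpolation=cv2.INTER_CUBIC))
```

```text
t 9.1 pos [ 0.6638 -0.0997  0.0498] units d [-0.055 -0.019  0.007] tilt fix units [ 0.032 -0.052 -0.   ] xaxis [0.969 0.248 0.005] F [ 1.3  0.5 -1.3] open 0.0424
```

View pics/e9z.png

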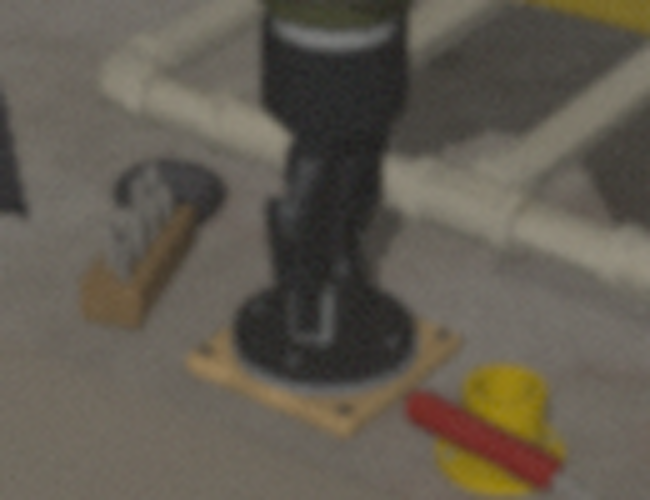

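Call:
arm_command:
  series:
    - {"dx": -0.03, "dy": 0, "dz": 0.06, "wx": 0.03, "wy": -0.05, "wz": 0, "jaw": 30}
    - {"dx": 0, "dy": 0, "dz": 0, "wx": 0, "wy": 0, "wz": 0, "jaw": 30}

```text
clock: 9.3
eef_pos: [0.664, -0.0997, 0.0497]
tcp_rot: [0.992, 0.125, 0.002, 0.001]
wrist_force: [-1.0, 0.7, -2.3]
opening: 0.0425
```

```bash
python3 -c "
from h import *
to(.6615,-.0995,.0495)"
```

```text
t 9.3 pos [ 0.664  -0.0997  0.0497] units d [-0.059 -0.021  0.004] tilt fix units [ 0.019 -0.051  0.   ] xaxis [0.969 0.249 0.004] F [-1.   0.7 -2.3] open 0.0425
```

Call:
arm_command:
  series:
    - {"dx": -0.05, "dy": 0, "dz": 0.15, "wx": 0, "wy": 0, "wz": 0, "jaw": 30}

```text
clock: 9.4
eef_pos: [0.6644, -0.0999, 0.0488]
tcp_rot: [0.992, 0.126, 0.006, 0.001]
wrist_force: [-8.3, 10.3, 50.0]
opening: 0.0424
```

```bash
python3 -c "
from h import *
to(.6615,-.0995,.0495); print(bot.sense()['tau'])"
```

```text
t 9.4 pos [ 0.6644 -0.0999  0.0488] units d [-0.067 -0.027 -0.018] tilt fix units [ 0.051 -0.137 -0.   ] xaxis [0.968 0.249 0.012] F [-8.3 10.3 50. ] open 0.0424
[ -6.48672312 -19.70062315  -8.63936841  -1.47593915  -3.19195054
   0.45028606]
```

Call:
arm_command:
  series:
    - {"dx": 0, "dy": 0, "dz": -0.02, "wx": 0.05, "wy": -0.14, "wz": 0, "jaw": 30}
    - {"dx": 0, "dy": 0, "dz": 0, "wx": 0, "wy": 0, "wz": 0, "jaw": 30}

```text
clock: 9.6
eef_pos: [0.665, -0.0997, 0.0511]
tcp_rot: [0.992, 0.126, 0.001, 0.001]
wrist_force: [-0.2, -0.6, -1.5]
opening: 0.0424
```

```bash
python3 -c "
from h import *
to(.6615,-.0995,.0495)"
```

```text
t 9.6 pos [ 0.665  -0.0997  0.0511] units d [-0.083 -0.026  0.039] tilt fix units [ 0.017 -0.028 -0.   ] xaxis [0.968 0.25  0.002] F [-0.2 -0.6 -1.5] open 0.0424
```

Call:
arm_command:
  series:
    - {"dx": -0.04, "dy": 0, "dz": 0.04, "wx": 0, "wy": -0.03, "wz": 0, "jaw": 30}
    - {"dx": 0, "dy": 0, "dz": 0, "wx": 0, "wy": 0, "wz": 0, "jaw": 60}
    - {"dx": 0, "dy": 0, "dz": 0, "wx": 0, "wy": 0, "wz": 0, "jaw": 85}
    - {"dx": 0, "dy": 0, "dz": 0, "wx": 0, "wy": 0, "wz": 0, "jaw": 85}

```text
clock: 10.0
eef_pos: [0.6624, -0.1002, 0.0468]
tcp_rot: [0.992, 0.126, -0.002, 0.0]
wrist_force: [-0.2, -0.4, -0.4]
opening: 0.0728
```

Run:
```python
from h import *
d=cap('wrist','w10.png')
to(.6615,-.0995,.0495)
```

```text
t 10.05 pos [ 0.6624 -0.1002  0.0468] units d [-0.017 -0.021 -0.069] tilt fix units [-0.004  0.036  0.   ] xaxis [ 0.968  0.249 -0.003] F [-0.9 -0.8 -0.3] open 0.0726
```

View pics/w10.png

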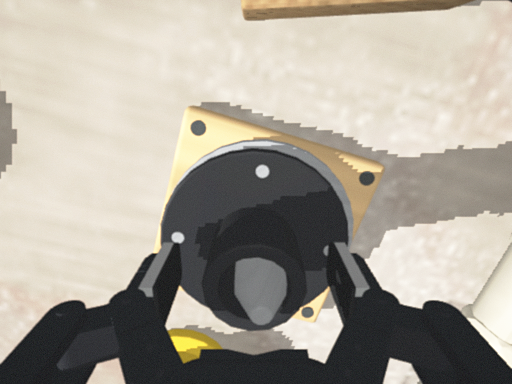

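The picture shows the wide hub seated, with the spigot through its bore at (260,285) and the seat rim visible round the flange. The fingers are open. I'm retreating straight up.

Call:
arm_command:
  series:
    - {"dx": 0, "dy": 0, "dz": -0.4, "wx": 0, "wy": 0, "wz": 0, "jaw": 85}
    - {"dx": 0, "dy": 0, "dz": -0.8, "wx": 0, "wy": 0, "wz": 0, "jaw": 85}
    - {"dx": 0, "dy": 0, "dz": -0.9, "wx": 0, "wy": 0, "wz": 0, "jaw": 85}
    - {"dx": 0, "dy": 0, "dz": -0.9, "wx": 0, "wy": 0, "wz": 0, "jaw": 85}
    - {"dx": 0, "dy": 0, "dz": -0.9, "wx": 0, "wy": 0, "wz": 0, "jaw": 85}

```text
clock: 10.55
eef_pos: [0.6608, -0.0998, 0.2007]
tcp_rot: [0.992, 0.125, -0.008, -0.003]
wrist_force: [0.1, -0.4, -1.2]
opening: 0.0726
```

Run:
```python
from h import *
to(.40,-.15,.22)
```

```text
t 10.55 pos [ 0.6608 -0.0998  0.2007] units d [-6.633 -0.41  -0.376] tilt fix units [-0.096  0.18  -0.   ] xaxis [ 0.968  0.249 -0.016] F [ 0.1 -0.4 -1.2] open 0.0726
```

Call:
arm_command:
  series:
    - {"dx": -0.9, "dy": -0.06, "dz": -0.1, "wx": -0.1, "wy": 0.18, "wz": 0, "jaw": 80}
    - {"dx": -1, "dy": -0.06, "dz": 0, "wx": 0, "wy": 0, "wz": 0, "jaw": 80}
    - {"dx": -1, "dy": -0.06, "dz": 0, "wx": 0, "wy": 0, "wz": 0, "jaw": 80}
    - {"dx": -1, "dy": -0.06, "dz": 0, "wx": 0, "wy": 0, "wz": 0, "jaw": 80}
    - {"dx": -1, "dy": -0.06, "dz": 0, "wx": 0, "wy": 0, "wz": 0, "jaw": 80}

```text
clock: 11.05
eef_pos: [0.4671, -0.1381, 0.2094]
tcp_rot: [0.992, 0.127, 0.008, 0.004]
wrist_force: [0.4, -1.3, 2.1]
opening: 0.0685
```

Call:
arm_command:
  series:
    - {"dx": -0.8, "dy": -0.06, "dz": 0, "wx": 0, "wy": 0, "wz": 0, "jaw": 80}
    - {"dx": -0.4, "dy": 0, "dz": 0, "wx": 0, "wy": 0, "wz": 0, "jaw": 80}
    - {"dx": 0, "dy": 0, "dz": 0, "wx": 0, "wy": 0, "wz": 0, "jaw": 80}
    - {"dx": 0, "dy": 0, "dz": 0, "wx": 0, "wy": 0, "wz": 0, "jaw": 80}

```text
clock: 11.45
eef_pos: [0.4145, -0.1481, 0.2093]
tcp_rot: [0.992, 0.125, 0.008, 0.005]
wrist_force: [0.1, 0.0, 0.3]
opening: 0.0683
```

Run:
```python
from h import *
d=cap('wrist','w11.png')
to(.448,-.166,.12)
o=d['pixels'].copy()
for P in [circ(.448,-.166,.008,.034),circ(.448,-.166,.046,.022),circ(.448,-.166,.046,.015)]:
    cv2.polylines(o,[np.round(projs(d,P)*16).astype(np.int32)],True,(0,0,255),1,cv2.LINE_AA,4)
cv2.imwrite('pics/ow11.png',o)
d=cap('side','e11.png'); u,v=proj(d,[.664,-.099,.05]);u=int(u);v=int(v);cv2.imwrite('pics/e11z.png',cv2.resize(d['pixels'][v-50:v+50,u-65:u+65],None,fx=5,fy=5,interpolation=cv2.INTER_CUBIC))
```

```text
t 11.5 pos [ 0.4147 -0.148   0.2092] units d [0.662 0.617 2.247] tilt fix units [ 0.129 -0.161 -0.   ] xaxis [0.968 0.249 0.014] F [-0.1 -0.7 -0.6] open 0.0682
```

View pics/ow11.png

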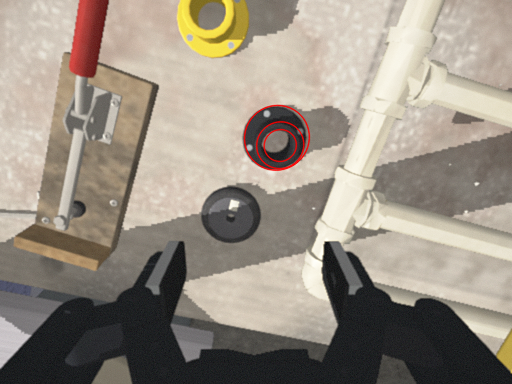

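View pics/e11z.png

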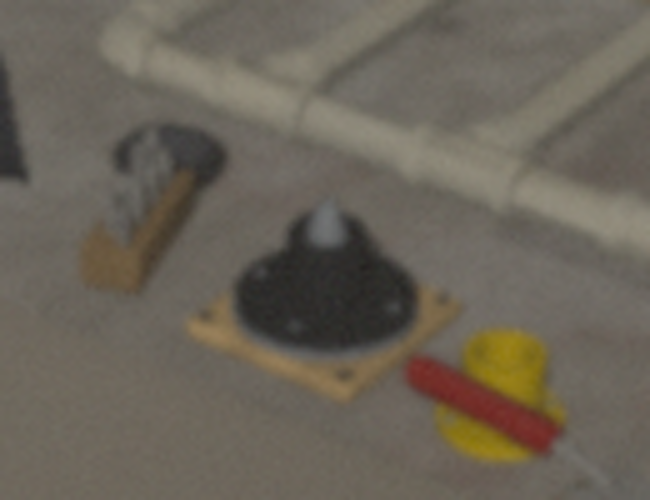

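The seated hub lies flat, with the spigot tip at (327,215) in the crop. The dark narrow round hub at (276,138) in the wrist picture matches the 68 mm overlay. I'm descending on it.

Call:
arm_command:
  series:
    - {"dx": 0.35, "dy": 0.31, "dz": 0.6, "wx": 0.13, "wy": -0.16, "wz": 0, "jaw": 80}
    - {"dx": 0.33, "dy": 0.31, "dz": 0.8, "wx": 0, "wy": 0, "wz": 0, "jaw": 80}
    - {"dx": 0, "dy": 0, "dz": 0.8, "wx": 0, "wy": 0, "wz": 0, "jaw": 80}
    - {"dx": 0, "dy": 0, "dz": 0, "wx": 0, "wy": 0, "wz": 0, "jaw": 80}
    - {"dx": 0, "dy": 0, "dz": 0, "wx": 0, "wy": 0, "wz": 0, "jaw": 80}

```text
clock: 12.05
eef_pos: [0.4541, -0.1657, 0.1194]
tcp_rot: [0.992, 0.128, 0.002, 0.001]
wrist_force: [0.6, 0.3, 0.8]
opening: 0.0682
```

Run:
```python
from h import *
to(.448,-.166,.07)
```

```text
t 12.05 pos [ 0.4541 -0.1657  0.1194] units d [-0.152 -0.036  1.235] tilt fix units [ 0.029 -0.031 -0.   ] xaxis [0.967 0.254 0.003] F [0.6 0.3 0.8] open 0.0682
```

Call:
arm_command:
  series:
    - {"dx": -0.15, "dy": -0.04, "dz": 0.4, "wx": 0.03, "wy": -0.03, "wz": 0, "jaw": 80}
    - {"dx": 0, "dy": 0, "dz": 0.5, "wx": 0, "wy": 0, "wz": 0, "jaw": 80}
    - {"dx": 0, "dy": 0, "dz": 0.3, "wx": 0, "wy": 0, "wz": 0, "jaw": 80}
    - {"dx": 0, "dy": 0, "dz": 0, "wx": 0, "wy": 0, "wz": 0, "jaw": 80}
    - {"dx": 0, "dy": 0, "dz": 0, "wx": 0, "wy": 0, "wz": 0, "jaw": 80}

```text
clock: 12.55
eef_pos: [0.452, -0.167, 0.0775]
tcp_rot: [0.992, 0.129, 0.005, 0.004]
wrist_force: [-1.2, -0.5, -0.1]
opening: 0.0684
```

Run:
```python
from h import *
d=cap('wrist','w12.png')
to(.448,-.166,.032)
o=d['pixels'].copy()
for P in [circ(.448,-.166,.008,.034),circ(.448,-.166,.046,.022),circ(.448,-.166,.046,.015)]:
    cv2.polylines(o,[np.round(projs(d,P)*16).astype(np.int32)],True,(0,0,255),1,cv2.LINE_AA,4)
cv2.imwrite('pics/ow12.png',o)
```

```text
t 12.6 pos [ 0.4521 -0.167   0.0775] units d [-0.101 -0.062  1.137] tilt fix units [ 0.109 -0.098  0.   ] xaxis [0.967 0.256 0.009] F [ 0.3 -0.   0.3] open 0.068
```

View pics/ow12.png

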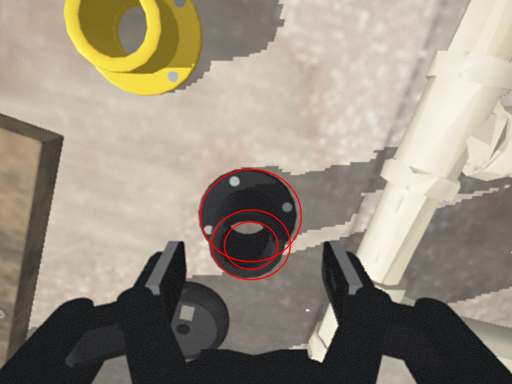

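Run:
```python
from h import *
d=load('w11.png'); c=ray(d,231,214,.01); e=ray(d,202,214,.01); print(c,np.hypot(*(c-e)[:2]))
r=c[:2]-[.449,-.166]; x=np.array([.967,.256]);y=np.array([.256,-.967]); print('rel tool',r@x,r@y)
```

```text
[ 0.35334578 -0.13938667  0.01      ] 0.032589646099088994
rel tool -0.0856846164192484 -0.05022256785294232
```

Clear: the disc's near edge lies about 50 mm behind the hub axis. Continuing down.

Call:
arm_command:
  series:
    - {"dx": -0.08, "dy": -0.06, "dz": 0.4, "wx": 0.11, "wy": -0.1, "wz": 0, "jaw": 80}
    - {"dx": 0, "dy": 0, "dz": 0.35, "wx": 0, "wy": 0, "wz": 0, "jaw": 80}
    - {"dx": 0, "dy": 0, "dz": 0, "wx": 0, "wy": 0, "wz": 0, "jaw": 80}

```text
clock: 12.9
eef_pos: [0.4491, -0.166, 0.0476]
tcp_rot: [0.992, 0.129, 0.001, 0.001]
wrist_force: [-0.2, -0.5, -0.1]
opening: 0.0686
```

Run:
```python
from h import *
to(.449,-.166,.032)
```

```text
t 12.9 pos [ 0.4491 -0.166   0.0476] units d [-0.004 -0.001  0.391] tilt fix units [ 0.026 -0.021 -0.   ] xaxis [0.967 0.256 0.002] F [-0.2 -0.5 -0.1] open 0.0686
```

Call:
arm_command:
  series:
    - {"dx": 0, "dy": 0, "dz": 0.2, "wx": 0.03, "wy": -0.02, "wz": 0, "jaw": 80}
    - {"dx": 0, "dy": 0, "dz": 0.18, "wx": 0, "wy": 0, "wz": 0, "jaw": 80}
    - {"dx": 0, "dy": 0, "dz": 0, "wx": 0, "wy": 0, "wz": 0, "jaw": 80}

```text
clock: 13.2
eef_pos: [0.4491, -0.166, 0.0315]
tcp_rot: [0.992, 0.129, -0.0, -0.0]
wrist_force: [-0.3, -0.1, -0.2]
opening: 0.0682
```

Run:
```python
from h import *
to(.449,-.166,.032)
```

```text
t 13.2 pos [ 0.4491 -0.166   0.0315] units d [-0.003 -0.002 -0.013] tilt fix units [-0.007  0.002  0.   ] xaxis [ 0.967  0.256 -0.   ] F [-0.3 -0.1 -0.2] open 0.0682
```

Call:
arm_command:
  series:
    - {"dx": 0, "dy": 0, "dz": 0, "wx": 0, "wy": 0, "wz": 0, "jaw": 30}
    - {"dx": 0, "dy": 0, "dz": 0, "wx": 0, "wy": 0, "wz": 0, "jaw": 30}
    - {"dx": 0, "dy": 0, "dz": 0, "wx": 0, "wy": 0, "wz": 0, "jaw": 30}
    - {"dx": 0, "dy": 0, "dz": 0, "wx": 0, "wy": 0, "wz": 0, "jaw": 30}
  newtons: 45

```text
clock: 13.6
eef_pos: [0.4493, -0.1661, 0.0321]
tcp_rot: [0.992, 0.129, 0.0, -0.0]
wrist_force: [0.1, 0.2, -1.4]
opening: 0.0431
```

Run:
```python
from h import *
d=cap('wrist','w13.png')
to(.449,-.166,.032)
p=bot.sense()['eef_pos']
o=d['pixels'].copy()
for c,k in (((0,0,255),0),((0,255,0),.004)):
  x,y=p[0]+k*.967,p[1]+k*.256
  for P in [circ(x,y,.008,.034),circ(x,y,.046,.022),circ(x,y,.046,.015)]:
    cv2.polylines(o,[np.round(projs(d,P)*16).astype(np.int32)],True,c,1,cv2.LINE_AA,4)
cv2.imwrite('pics/ow13.png',cv2.resize(o[120:350,120:390],None,fx=2.5,fy=2.5))
```

```text
t 13.65 pos [ 0.4493 -0.1661  0.0321] units d [-0.007 -0.004  0.004] tilt fix units [-0.002 -0.004  0.   ] xaxis [0.967 0.256 0.   ] F [ 0.2  0.1 -0.9] open 0.0428
```

View pics/ow13.png

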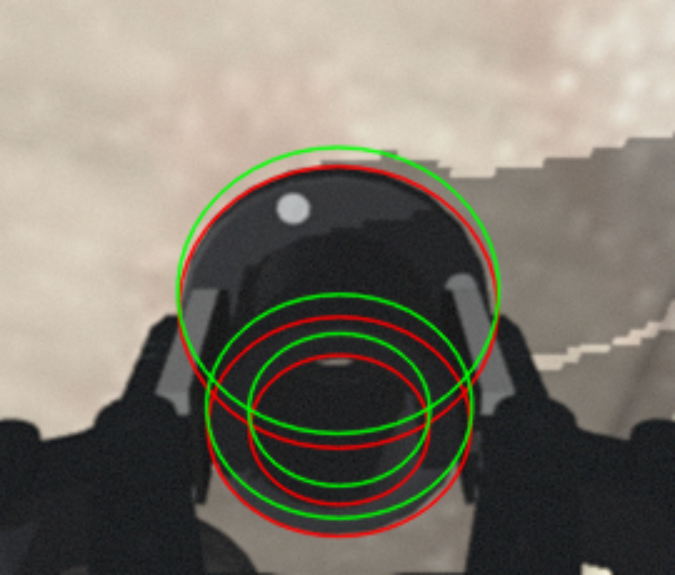

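Call:
arm_command:
  series:
    - {"dx": 0, "dy": 0, "dz": -0.4, "wx": 0, "wy": 0, "wz": 0, "jaw": 30}
    - {"dx": 0, "dy": 0, "dz": -0.8, "wx": 0, "wy": 0, "wz": 0, "jaw": 30}
    - {"dx": 0, "dy": 0, "dz": -0.9, "wx": 0, "wy": 0, "wz": 0, "jaw": 30}
    - {"dx": 0, "dy": 0, "dz": -0.9, "wx": 0, "wy": 0, "wz": 0, "jaw": 30}
    - {"dx": 0, "dy": 0, "dz": -0.9, "wx": 0, "wy": 0, "wz": 0, "jaw": 30}

```text
clock: 14.15
eef_pos: [0.4473, -0.165, 0.1893]
tcp_rot: [0.992, 0.129, -0.004, -0.004]
wrist_force: [0.5, -0.6, -1.9]
opening: 0.0432
```

Call:
arm_command:
  series:
    - {"dx": 0, "dy": 0, "dz": -0.5, "wx": 0, "wy": 0, "wz": 0, "jaw": 30}
    - {"dx": 0, "dy": 0, "dz": 0, "wx": 0, "wy": 0, "wz": 0, "jaw": 30}

```text
clock: 14.35
eef_pos: [0.4486, -0.1657, 0.2144]
tcp_rot: [0.992, 0.129, -0.001, -0.001]
wrist_force: [0.1, 0.3, -1.2]
opening: 0.0429
```

Run:
```python
from h import *
d=cap('wrist','w14.png')
to(.58,-.12,.22)
```

```text
t 14.4 pos [ 0.4481 -0.1654  0.213 ] units d [ 3.478 -0.255 -0.186] tilt fix units [-0.047  0.036  0.   ] xaxis [ 0.967  0.256 -0.003] F [ 0.   0.2 -0.7] open 0.043
```

View pics/w14.png

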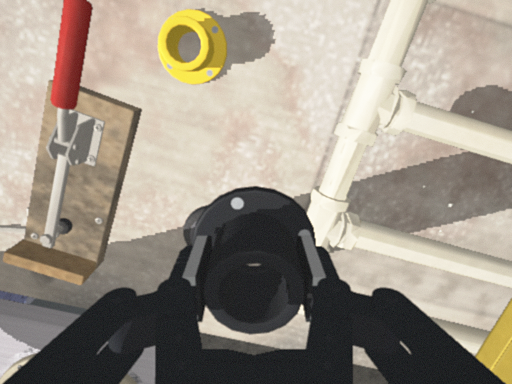

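The narrow hub is held upright in the fingers. Carrying it towards the fixture.

Call:
arm_command:
  series:
    - {"dx": 0.7, "dy": -0.05, "dz": -0.15, "wx": -0.04, "wy": 0.04, "wz": 0, "jaw": 30}
    - {"dx": 0.9, "dy": -0.05, "dz": 0, "wx": 0, "wy": 0, "wz": 0, "jaw": 30}
    - {"dx": 0.9, "dy": -0.05, "dz": 0, "wx": 0, "wy": 0, "wz": 0, "jaw": 30}
    - {"dx": 0.6, "dy": -0.05, "dz": 0, "wx": 0, "wy": 0, "wz": 0, "jaw": 30}
    - {"dx": 0.2, "dy": 0, "dz": 0, "wx": 0, "wy": 0, "wz": 0, "jaw": 30}

```text
clock: 14.9
eef_pos: [0.5747, -0.1219, 0.2092]
tcp_rot: [0.992, 0.128, -0.006, -0.004]
wrist_force: [0.3, -0.8, -1.0]
opening: 0.0431
```

Call:
arm_command:
  series:
    - {"dx": 0, "dy": 0, "dz": 0, "wx": 0, "wy": 0, "wz": 0, "jaw": 30}
    - {"dx": 0, "dy": 0, "dz": 0, "wx": 0, "wy": 0, "wz": 0, "jaw": 30}

```text
clock: 15.1
eef_pos: [0.5738, -0.1216, 0.2059]
tcp_rot: [0.992, 0.128, -0.008, -0.005]
wrist_force: [-1.1, 0.8, -1.1]
opening: 0.043
```

Run:
```python
from h import *
d=cap('wrist','w15.png')
to(.6645,-.0995,.20)
o=cv2.resize(d['pixels'],None,fx=1.5,fy=1.5,interpolation=cv2.INTER_CUBIC)
for P,c in [(circ(.664,-.099,.026,.05),(0,0,255)),(circ(.664,-.099,.064,.022),(0,0,255)),(circ(.664,-.099,.08,.004),(0,0,255)),(circ(.668,-.099,.064,.022),(0,255,0)),(circ(.668,-.099,.08,.004),(0,255,0))]:
    cv2.polylines(o,[np.round((projs(d,P)*1.5+.25)*16).astype(np.int32)],True,c,1,cv2.LINE_AA,4)
cv2.imwrite('pics/ow15.png',o)
```

```text
t 15.15 pos [ 0.5736 -0.1217  0.2061] units d [2.342 0.041 0.115] tilt fix units [-0.147  0.174  0.   ] xaxis [ 0.967  0.254 -0.015] F [ 0.5 -1.3 -1.2] open 0.0429
```

View pics/ow15.png

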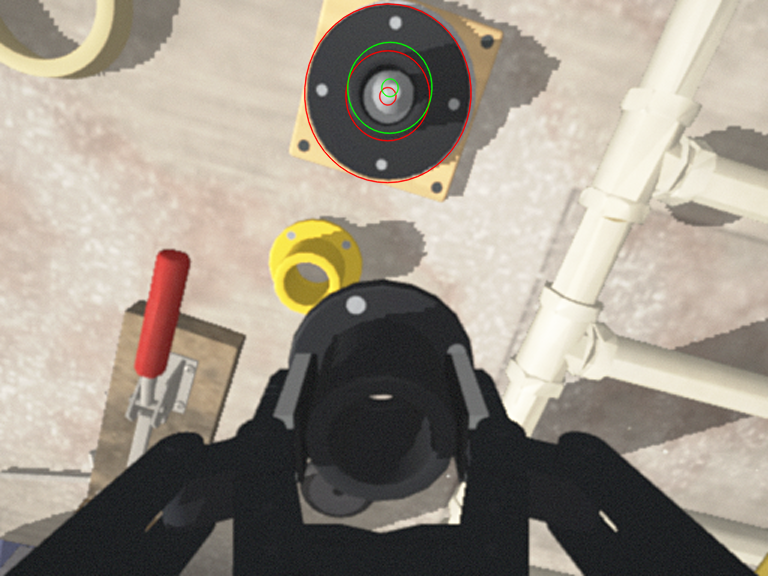

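Call:
arm_command:
  series:
    - {"dx": 0.5, "dy": 0, "dz": 0, "wx": -0.15, "wy": 0.17, "wz": 0, "jaw": 30}
    - {"dx": 0.7, "dy": 0, "dz": 0.1, "wx": 0, "wy": 0, "wz": 0, "jaw": 30}
    - {"dx": 0.7, "dy": 0, "dz": 0.1, "wx": 0, "wy": 0, "wz": 0, "jaw": 30}
    - {"dx": 0.4, "dy": 0, "dz": 0, "wx": 0, "wy": 0, "wz": 0, "jaw": 30}
    - {"dx": 0, "dy": 0, "dz": 0, "wx": 0, "wy": 0, "wz": 0, "jaw": 30}

```text
clock: 15.65
eef_pos: [0.6609, -0.1012, 0.1981]
tcp_rot: [0.992, 0.125, -0.001, 0.0]
wrist_force: [-1.1, -0.1, -1.1]
opening: 0.043
```

Run:
```python
from h import *
to(.664,-.099,.165)
```

```text
t 15.65 pos [ 0.6609 -0.1012  0.1981] units d [ 0.09  -0.034  0.827] tilt fix units [0.008 0.017 0.   ] xaxis [ 0.969  0.248 -0.001] F [-1.1 -0.1 -1.1] open 0.043
```

Call:
arm_command:
  series:
    - {"dx": 0.09, "dy": -0.03, "dz": 0.4, "wx": 0, "wy": 0, "wz": 0, "jaw": 30}
    - {"dx": 0, "dy": 0, "dz": 0.5, "wx": 0, "wy": 0, "wz": 0, "jaw": 30}
    - {"dx": 0, "dy": 0, "dz": 0.3, "wx": 0, "wy": 0, "wz": 0, "jaw": 30}
    - {"dx": 0, "dy": 0, "dz": 0, "wx": 0, "wy": 0, "wz": 0, "jaw": 30}
    - {"dx": 0, "dy": 0, "dz": 0, "wx": 0, "wy": 0, "wz": 0, "jaw": 30}

```text
clock: 16.15
eef_pos: [0.66, -0.1022, 0.1506]
tcp_rot: [0.992, 0.123, -0.001, 0.001]
wrist_force: [-0.3, 0.8, -1.1]
opening: 0.0428
```

Run:
```python
from h import *
d=cap('side','e16.png')
to(.664,-.099,.12)
st=bot.sense();p=st['eef_pos']+.001*Ro.from_quat(st['tcp_rot']).apply([1,0,0])
o=cv2.resize(d['pixels'],None,fx=5,fy=5,interpolation=cv2.INTER_CUBIC)
for P,c in [(circ(p[0],p[1],p[2]-.024,.034),(0,0,255)),(circ(p[0],p[1],p[2]-.032,.034),(0,0,255)),(circ(.664,-.099,.026,.05),(0,255,0)),(circ(.664,-.099,.08,.004),(0,255,0))]:
    cv2.polylines(o,[np.round((projs(d,P)*5+2)*16).astype(np.int32)],True,c,1,cv2.LINE_AA,4)
u,v=proj(d,[.664,-.099,.08]);u=int(u*5);v=int(v*5);cv2.imwrite('pics/oe16.png',o[v-280:v+280,u-350:u+350])
```

```text
t 16.2 pos [ 0.66   -0.1022  0.1506] units d [ 0.117 -0.054  0.765] tilt fix units [0.02  0.019 0.   ] xaxis [ 0.97   0.244 -0.002] F [ 0.1 -0.1 -2.1] open 0.0431
```

View pics/oe16.png

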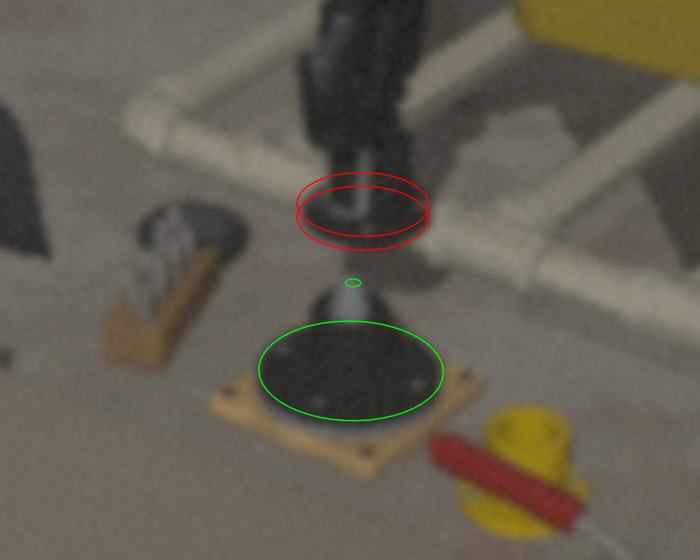

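Call:
arm_command:
  series:
    - {"dx": 0.12, "dy": -0.06, "dz": 0.2, "wx": 0.02, "wy": 0.02, "wz": 0, "jaw": 30}
    - {"dx": 0, "dy": 0, "dz": 0.2, "wx": 0, "wy": 0, "wz": 0, "jaw": 30}
    - {"dx": 0, "dy": 0, "dz": 0.1, "wx": 0, "wy": 0, "wz": 0, "jaw": 30}
    - {"dx": 0, "dy": 0, "dz": 0, "wx": 0, "wy": 0, "wz": 0, "jaw": 30}

```text
clock: 16.6
eef_pos: [0.6648, -0.0986, 0.1307]
tcp_rot: [0.992, 0.123, 0.001, 0.001]
wrist_force: [0.1, -0.7, -1.5]
opening: 0.043
```

Run:
```python
from h import *
to(.664,-.099,.105)
```

```text
t 16.6 pos [ 0.6648 -0.0986  0.1307] units d [-0.024  0.003  0.644] tilt fix units [ 0.016 -0.032  0.   ] xaxis [0.97  0.244 0.003] F [ 0.1 -0.7 -1.5] open 0.043
```

Call:
arm_command:
  series:
    - {"dx": -0.02, "dy": 0, "dz": 0.2, "wx": 0.02, "wy": -0.03, "wz": 0, "jaw": 30}
    - {"dx": 0, "dy": 0, "dz": 0.2, "wx": 0, "wy": 0, "wz": 0, "jaw": 30}
    - {"dx": 0, "dy": 0, "dz": 0.12, "wx": 0, "wy": 0, "wz": 0, "jaw": 30}
    - {"dx": 0, "dy": 0, "dz": 0, "wx": 0, "wy": 0, "wz": 0, "jaw": 30}

```text
clock: 17.0
eef_pos: [0.6639, -0.0988, 0.1078]
tcp_rot: [0.992, 0.123, -0.0, -0.0]
wrist_force: [0.4, 0.1, -1.1]
opening: 0.0427
```

Run:
```python
from h import *
d=cap('side','e17.png')
to(.664,-.099,.096)
u,v=proj(d,[.664,-.099,.08]);u=int(u);v=int(v);cv2.imwrite('pics/e17z.png',cv2.resize(d['pixels'][v-50:v+50,u-65:u+65],None,fx=5,fy=5,interpolation=cv2.INTER_CUBIC))
```

```text
t 17.05 pos [ 0.6641 -0.0988  0.1082] units d [-0.003  0.005  0.305] tilt fix units [-0.005  0.001  0.   ] xaxis [ 0.97   0.245 -0.   ] F [ 0.3 -1.  -1. ] open 0.043
```

View pics/e17z.png

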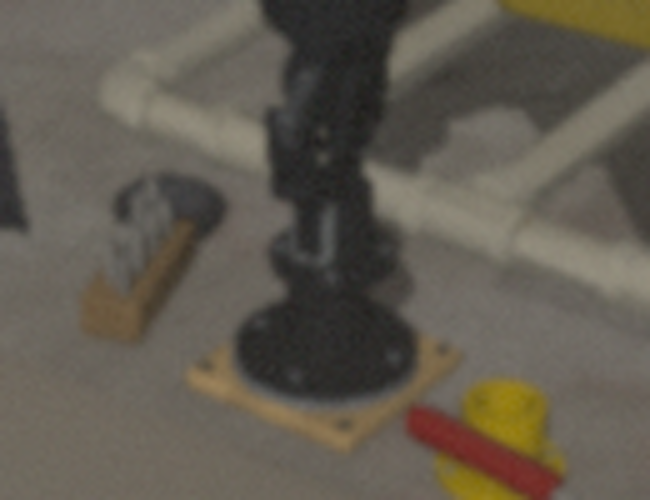

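Call:
arm_command:
  series:
    - {"dx": 0.05, "dy": -0.03, "dz": 0.1, "wx": 0, "wy": 0, "wz": 0, "jaw": 30}
    - {"dx": 0, "dy": 0, "dz": 0.1, "wx": 0, "wy": 0, "wz": 0, "jaw": 30}
    - {"dx": 0, "dy": 0, "dz": 0, "wx": 0, "wy": 0, "wz": 0, "jaw": 30}

```text
clock: 17.35
eef_pos: [0.6661, -0.0971, 0.1001]
tcp_rot: [0.992, 0.123, 0.0, 0.0]
wrist_force: [0.2, 0.3, -1.2]
opening: 0.043
```

Run:
```python
from h import *
to(.6655,-.098,.096)
```

```text
t 17.35 pos [ 0.6661 -0.0971  0.1001] units d [-0.021  0.019  0.101] tilt fix units [ 0.001 -0.009  0.   ] xaxis [0.97  0.245 0.001] F [ 0.2  0.3 -1.2] open 0.043
```

Call:
arm_command:
  series:
    - {"dx": -0.02, "dy": 0.02, "dz": 0.06, "wx": 0, "wy": 0, "wz": 0, "jaw": 30}
    - {"dx": 0, "dy": 0, "dz": 0.03, "wx": 0, "wy": 0, "wz": 0, "jaw": 30}
    - {"dx": 0, "dy": 0, "dz": 0, "wx": 0, "wy": 0, "wz": 0, "jaw": 30}

```text
clock: 17.65
eef_pos: [0.6656, -0.0981, 0.0963]
tcp_rot: [0.992, 0.123, 0.001, 0.0]
wrist_force: [0.2, 0.7, -1.7]
opening: 0.0428
```

Call:
arm_command:
  series:
    - {"dx": 0, "dy": 0, "dz": 0.06, "wx": 0, "wy": 0, "wz": 0, "jaw": 30}

```text
clock: 17.75
eef_pos: [0.6659, -0.0982, 0.0957]
tcp_rot: [0.992, 0.123, 0.001, 0.0]
wrist_force: [-7.7, 2.9, 21.9]
opening: 0.0431
```

Call:
arm_command:
  series:
    - {"dx": 0, "dy": 0, "dz": 0, "wx": 0, "wy": 0, "wz": 0, "jaw": 30}

```text
clock: 17.85
eef_pos: [0.666, -0.0983, 0.0965]
tcp_rot: [0.992, 0.123, 0.002, 0.001]
wrist_force: [0.7, 0.4, -1.7]
opening: 0.0429
```

Run:
```python
from h import *
d=cap('side','e18.png')
to(.6655,-.098,.096)
u,v=proj(d,[.664,-.099,.08]);u=int(u);v=int(v);cv2.imwrite('pics/e18z.png',cv2.resize(d['pixels'][v-50:v+50,u-65:u+65],None,fx=5,fy=5,interpolation=cv2.INTER_CUBIC))
```

```text
t 17.9 pos [ 0.6661 -0.0983  0.0965] units d [-0.013 -0.011  0.012] tilt fix units [ 0.022 -0.042 -0.   ] xaxis [0.97  0.245 0.004] F [ 0.4  0.3 -2.3] open 0.043
```

View pics/e18z.png

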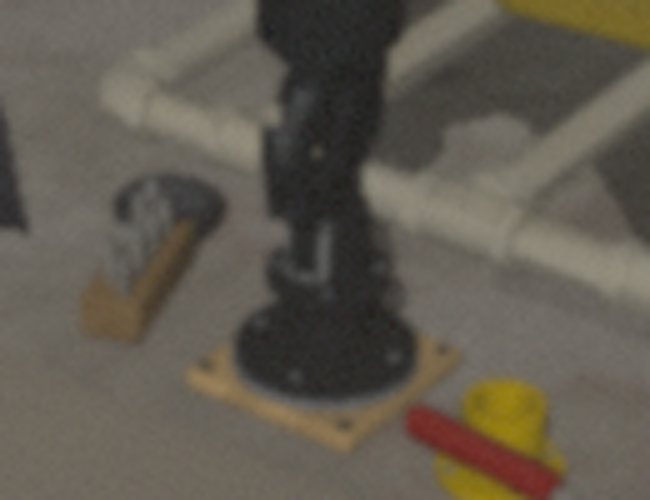

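Call:
arm_command:
  series:
    - {"dx": -0.01, "dy": 0, "dz": 0.02, "wx": 0.02, "wy": -0.04, "wz": 0, "jaw": 30}
    - {"dx": 0, "dy": 0, "dz": 0, "wx": 0, "wy": 0, "wz": 0, "jaw": 60}
    - {"dx": 0, "dy": 0, "dz": 0, "wx": 0, "wy": 0, "wz": 0, "jaw": 85}
    - {"dx": 0, "dy": 0, "dz": 0, "wx": 0, "wy": 0, "wz": 0, "jaw": 85}

```text
clock: 18.3
eef_pos: [0.666, -0.0985, 0.0956]
tcp_rot: [0.992, 0.123, 0.0, 0.0]
wrist_force: [0.3, 0.1, 0.1]
opening: 0.0727
```

Run:
```python
from h import *
d=cap('wrist','w19.png')
to(.6655,-.098,.096)
```

```text
t 18.35 pos [ 0.666  -0.0985  0.0955] units d [-0.008 -0.014 -0.011] tilt fix units [ 0.003 -0.006 -0.   ] xaxis [0.97  0.245 0.   ] F [-0.7  0.3  0.2] open 0.0727
```

View pics/w19.png

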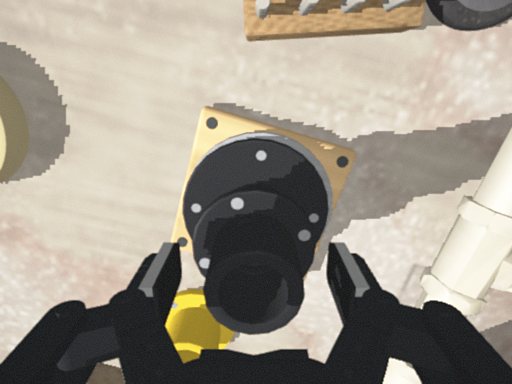

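The narrow hub stands upright on the wide one, with its boss at (253,290) midway between the open pads. I'm retreating straight up and then back.

Call:
arm_command:
  series:
    - {"dx": 0, "dy": 0, "dz": -0.3, "wx": 0, "wy": 0, "wz": 0, "jaw": 85}
    - {"dx": 0, "dy": 0, "dz": -0.6, "wx": 0, "wy": 0, "wz": 0, "jaw": 85}
    - {"dx": 0, "dy": 0, "dz": -0.9, "wx": 0, "wy": 0, "wz": 0, "jaw": 85}
    - {"dx": 0, "dy": 0, "dz": -0.9, "wx": 0, "wy": 0, "wz": 0, "jaw": 85}
    - {"dx": 0, "dy": 0, "dz": -0.5, "wx": 0, "wy": 0, "wz": 0, "jaw": 85}

```text
clock: 18.85
eef_pos: [0.6649, -0.0982, 0.2279]
tcp_rot: [0.992, 0.123, -0.002, -0.001]
wrist_force: [-0.2, 1.1, 0.3]
opening: 0.0727
```

Call:
arm_command:
  series:
    - {"dx": -0.8, "dy": 0, "dz": 0, "wx": 0, "wy": 0, "wz": 0, "jaw": 85}
    - {"dx": -0.9, "dy": 0, "dz": 0, "wx": 0, "wy": 0, "wz": 0, "jaw": 85}
    - {"dx": -0.6, "dy": 0, "dz": 0, "wx": 0, "wy": 0, "wz": 0, "jaw": 85}
    - {"dx": 0, "dy": 0, "dz": 0, "wx": 0, "wy": 0, "wz": 0, "jaw": 85}
    - {"dx": 0, "dy": 0, "dz": 0, "wx": 0, "wy": 0, "wz": 0, "jaw": 85}

```text
clock: 19.35
eef_pos: [0.5743, -0.1215, 0.2372]
tcp_rot: [0.992, 0.124, 0.004, 0.002]
wrist_force: [0.0, -0.2, -0.7]
opening: 0.0727
```

Run:
```python
from h import *
to(.6655,-.098,.2)
d=cap('side','e20.png');w=cap('wrist','w20.png');s=cap('scene','s20.png')
C=(.664,-.099)
o=cv2.resize(d['pixels'],None,fx=5,fy=5,interpolation=cv2.INTER_CUBIC)
def dr(o,d,k,off):
  for z,r in [(.018,.052),(.026,.05),(.072,.034),(.110,.022)]:
    cv2.polylines(o,[np.round((projs(d,circ(*C,z,r))*k+off)*16).astype(np.int32)],True,(0,255,0),1,cv2.LINE_AA,4)
dr(o,d,5,2)
u,v=proj(d,[*C,.06]);u=int(u*5);v=int(v*5);cv2.imwrite('pics/oe20.png',o[v-250:v+250,u-325:u+325])
o=cv2.resize(w['pixels'],None,fx=1.5,fy=1.5);dr(o,w,1.5,.25);cv2.imwrite('pics/ow20.png',o)
a=load('scene0.png')['pixels'][225:285,160:225];b=s['pixels'][225:285,160:225];print('square diff',np.abs(a.astype(int)-b).mean())
```

```text
t 19.35 pos [ 0.5743 -0.1215  0.2372] units d [ 2.348 -0.016  0.948] tilt fix units [ 0.065 -0.084  0.   ] xaxis [0.969 0.245 0.007] F [ 0.  -0.2 -0.7] open 0.0727
square diff 2.7934188034188034
```

View pics/oe20.png

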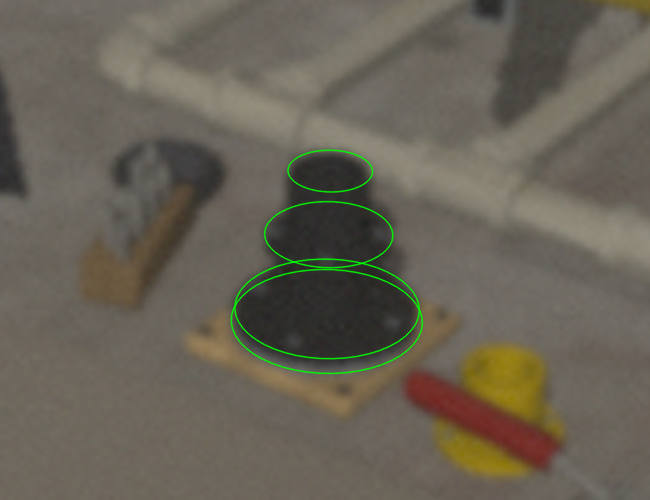

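View pics/ow20.png

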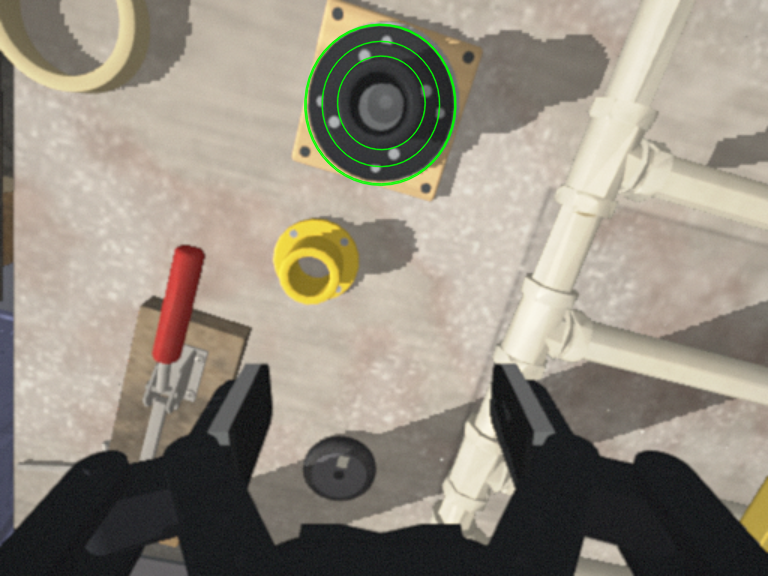

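Both pictures show the stack upright, coaxial and matching the fully seated model. The arm is clear and the square hub's crop is unchanged, so I'm handing in.

```bash
python3 -c "
from h import *
print(ticket.hand_in())"
```

```text
the job is handed in; nothing more can be done
None
```

The hub pair is built and handed in at about 19.5 s of the 59 s allowed. The hand-in gave no verdict.

**What I did:** I gripped the wide round hub by its boss, carried it over the jig, lowered it over the spigot onto the seat and let go. I then did the same with the dark narrow hub on top of it. The yellow look-alike and the square hub were left alone.

**Last checks:**
- **Stack:** in the side and wrist pictures both hubs lie within a pixel or two (about 2–3 mm) of the fully seated model at (0.664, -0.099), upright and coaxial.
- **Contact heights:** the fingers met resistance at 0.049–0.050 m and 0.096 m, against 0.0495 m and 0.096 m expected.
- **Square hub:** its crop in the scene camera is unchanged.
- **Arm:** clear of everything, with wrist force near zero.

**Things that disagreed or went less cleanly:**
- Camera estimates of the seat differed by 2–4 mm; I used their average and found no side load on the way down.
- When seating the wide hub, small presses showed no force. One firmer press peaked at about 50 N at the wrist (limit 120 N) through the gripped hub, and I relieved it at once.
- The 40 N limit is for the arm or gripper body pressing on something. I had no separate reading for that.

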